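# Clamp the portioning stop with its T-bolt

## Task

Lock the sliding stop of the portioning board where it stands: take the T-bolt by its blue wing out of the sloping rest, let its head down through the oblong window of the stop into the rail's slot, with the head lengthwise, and turn the wing a quarter turn clockwise so that the head lies square under the lips of the slot. Then go on turning the wing nut clockwise until it clamps the stop firmly, and let go; do not shift the stop along its rail or disturb the fish fillet and the jars.

Things in the scene. Friction and masses are not known exactly. Their poses are not given: they have to be found in the camera images.
- rail: Aluminium T-slot rail, 320 x 64 x 27 mm, fixed, slot along its own x; origin on its centre line at the worktop, z up. Slot opening 30 mm wide (y), lips 6 mm thick (z 21 to 27), undercut 47.6 mm wide (z 5 to 21). A white cutting board, 16 mm thick, is fixed along its +y side.
- stop: Steel stop sliding along the rail's x (friction 5 N): foot plate 96 x 65 x 8 mm on the rail, top at z 35 mm; at its +x end (48 to 56 mm from the window's centre) a blade reaching 192 mm to +y over the board, top at z 49 mm. Origin under the window's centre on the rail's top, axes as the rail's.
- window (a point): Centre of the stop's oblong window, at the foot plate's top (z 35 mm). The window is 54 mm along the rail's x and 30 mm across, right over the slot. Axes as the rail's.
- wing (a point): Centre of the blue wing of the bolt's nut, to be gripped: 72 mm along its x, 14 mm thick (y), 30 mm tall along z (the bolt's axis, away from the head). Below it: hub 28 mm wide, then a steel flange 60 mm across from 27 to 33 mm below this point; head's underside 60.5 mm below while the nut is loose. With the flange resting on the stop this point is at z 68 mm.
- bolt: T-bolt with captive wing nut, 0.25 kg; origin at the centre of the head's underside, z towards the wing. Head 46 (x) x 24 (y) x 10 mm, two corners cut back: in the slot it turns clockwise (from above) from lengthwise to square, where the walls stop it (4 degrees past); the other way it jams. With the flange on the stop, the head hangs 3.5 mm below the lips.
- nut (a joint): Turn of the nut on the bolt, rad, 0 (loose, wing parallel to the head, the start) to 1.7 (end), growing clockwise from above. Thread friction (0.12 N m) carries the bolt along until its head is stopped; then the nut draws the head up 3.2 mm per rad: it meets the lips at about 1.0, and beyond that the clamping force grows. Stays where left.
- rest: Grey rest of the bolt, fixed, base 130 x 90 mm; origin below the centre of its face (58 mm high there), which leans 30 degrees to its own -x (to the left and the robot). The bolt stands square to the face in a pocket 51 x 30 mm, 36 mm deep, flange on the face, wing and head lengthwise in the plane of the lean. Pull it out along its axis.
- fillet: Fish fillet 67 x 165 x 22 mm lying on the cutting board, origin at its underside. A bystander.
- pepper_jar: Jar with a red cap and a dark label, 45 mm across, 108 mm tall, origin at its underside. A bystander.
- salt_jar: Jar with a red cap and a pale label, 47 mm across, 97 mm tall, origin at its underside. A bystander.

How it is judged (in metres and radians):
On the way, in this order (a step that is already met when the one before it is completed fails the run):
1. the bolt's head is down in the slot through the stop's window, lengthwise (z of bolt in the frame of rail below 0.015 m and horizontal distance between bolt and window below 0.012 m and angle between bolt's own z axis and vertical below 0.1 rad and angle between the x axis of bolt and the x axis of rail, either way round below 0.4 rad), for 0.1 s.
2. the head is turned square under the lips (z of bolt in the frame of rail below 0.015 m and horizontal distance between bolt and window below 0.012 m and angle between bolt's own z axis and vertical below 0.1 rad and angle between the x axis of bolt and the y axis of rail, either way round below 0.25 rad), for 0.1 s.
At the end, for the whole second after the job is handed in: The bolt stands upright (within 6 degrees) in the slot through the window (axis within 12 mm of its centre), head square to the slot within 14 degrees, the nut turned more than 1.0 rad and pressing on the stop with more than 6 N, at rest; the stop is within 10 mm of where it stood (all of step 2 and value of joint nut above 1 rad and contact force between bolt and stop above 6 N and distance of window from where it was at the start of the episode below 0.01 m and linear speed of bolt below 0.02 m/s); the robot touches nothing.
It fails at once if the fish fillet is disturbed (moved 20 mm) (distance of fillet from where it was at the start of the episode above 0.02 m).
It fails at once if a jar is disturbed (moved 20 mm) (distance of any of pepper_jar, salt_jar from where it was at the start of the episode above 0.02 m).
It also fails if it takes over 54 s, if anything falls off the work surface, if the arm or the gripper's body presses on something with over 40 N, if the wrist force passes 120 N, or if a joint passes its speed limit or range.

## Robot

A 7-joint arm with a two-finger parallel gripper is mounted at the origin on a cart in front of the work surface, level with it; the furniture and walls round the work are solid. World frame = base frame: x ahead of the robot, y to its left, z up, the work surface at z = 0. Lengths are in mm, angles in rad, forces in N, time in s.
With the tool pointing down it reaches from about 400 to 875 mm from the base axis. Payload 19.3 kg.
Tool frame: the origin (TCP) lies between the finger pads; the fingertips stand 8 mm ahead of it and the grasp point (between the pads) lies 11 mm behind it; x points along the fingers, z is the direction in which the jaws open and shut, and the axes are right-handed (so a half turn about x gives the same grasp; the last joint's range is limited). The gripper opens to 85 mm and grips with 20 to 120 N. Pads are 22 mm wide; open, the fingers measure 114 mm over their backs; the gripper's body (76 mm by 85 mm) begins 54 mm behind the grasp point. The pads swing forward as they close: fully open they stand 13 mm farther back than shut.
Start: joints at [1.167, 0.521, -0.036, 1.599, 0.021, 1.021, -0.113], TCP at [204.744, -590.504, 239.291] pointing down, gripper open.
Joint ranges: [-2.91, 2.91], [-0.3, 2.13], [-1.5, 1.42], [0.17, 2.43], [-1.26, 4.41], [0.16, 1.93], [-2.52, 2.52]. Speed limits (rad/s): [1.89, 1.89, 2.39, 2.39, 3.01, 3.01, 3.01].

## Interface

Orientations are given as a 3x3 rotation matrix whose columns are the frame's x, y, z axes.
In Python, from station import observe, read_camera, camera_info, sign_off gives the robot as it stands.
- The arm moves only by the tool send_rows, never from a script. Its argument "series" is one flat list of numbers, 7 for each row, row after row: the shift along the tool's x, y, z in cm, then the turn, a rotation vector about the tool's x, y, z in degrees, then the gripper's target within -1 to 1 (fully open at 1, half-way at 0, shut at -1). In form: [tx, ty, tz, rx, ry, rz, fingers, tx, ty, tz, rx, ry, rz, fingers, ...]. A call has 1 to 8 rows; each row shifts and turns the pose as measured when the row begins, along the tool's axes as they then stand; what a row does not reach is not made up. A row lasts 1/8 s, in which the tool goes at most 62.5 mm and 10.7 degrees, less where a joint would pass 70% of its speed; a pose out of reach is approached as far as the arm can. A call is refused whole if a number of a shift passes 6.25 or a number of a turn 10.7, either way. A call with a gripper value outside its range is refused whole. The fingers move at their own pace and stop on an object; "newtons" is the grip in N (left out, the last holds). Time passes only in rows, so rows that do not move let the fingers close. It gives the time, the measured TCP pose, the force and the opening at its end, in the units of the state.
- observe(): the state, without advancing time (a new reading comes with each control period).
- read_camera(name): name is "scene" or "top" or "wrist"; returns (picture, depth): 384x512x3 uint8, blue, green, red; 384x512 float32, mm along the optical axis (not along the pixel's ray), 0 where there is no reading.
- camera_info(name): a dict with "intrinsics" (3x3 intrinsics, pixels), "rvec" (rotation vector, rad) and "tvec" (3), from world to camera coordinates, as OpenCV has them. Camera axes: x right, y down, z forward; pixel columns grow to the right and rows downward; lengths in mm; the calibration is good to about 2 mm. The wrist camera is an equidistant fisheye: a pixel r from the principal point sees the ray r / f radians off the axis. A picture is of the moment at which its call begins: read the wrist's pose just before it. camera_info takes no time and is no camera call; for the wrist camera it gives the pose at the moment of the call.
- sign_off(): hands the job in, once; it reports no verdict.
The state is a dict: "t": time; "qpos": joint angles; "qd": joint speeds; "tau": joint torques, N m; "ee_pos": TCP position; "tool_rot": TCP orientation; "contact_force": force on the tool from outside, world axes, zero at the start; "wrist_torque": the same for the moment, N m; "grip_width": finger opening in mm.
Only numpy, scipy, OpenCV 4.12 (cv2) and the standard library are available. Lean on these libraries where they do the work, as an engineer would, in place of code of your own. Each camera call takes 0.05 s, during which the arm holds its last target.

## Working session

There is one attempt and no reset: what is moved stays moved. The work goes in short steps, Python scripts to look and compute and a tool call to move; the robot and the scene stay as the last step left them, time stands still between calls to the robot, and variables do not carry over. Pictures are saved under pics/ and viewed, and the job is handed in when it is done.

Besides the shell and the picture viewer there is one more tool, called as a command line: name --argument value ..., lists and objects as JSON in quotes. send_rows: Moves the arm, as the interface text tells. Its arguments: {"type":"object","properties":{"series":{"type":"array","items":{"type":"number"}},"newtons":{"type":"number"}},"required":["series"]}

```bash
ls; mkdir -p pics; python3 - <<'E'
from station import *
import cv2
s=observe(); print({k:s[k] for k in ('t','ee_pos','tool_rot','grip_width','contact_force')})
for n in ('scene','top'):
    p,d=read_camera(n); cv2.imwrite(f'pics/{n}0.png',p); 
    import numpy as np; np.save(f'pics/{n}0.npy',d); print(n,camera_info(n))
E
```

```text
pics
{'t': 0.0, 'ee_pos': array([ 204.63797323, -590.19643306,  238.71899543]), 'tool_rot': array([[-4.56901223e-04,  9.44798396e-01,  3.27651922e-01],
       [ 1.09059198e-03,  3.27652232e-01, -9.44797770e-01],
       [-9.99999301e-01, -7.43446995e-05, -1.18009426e-03]]), 'grip_width': 85.67180041086051, 'contact_force': array([ 0.15282365,  0.52442239, -0.08994648])}
scene {'intrinsics': array([[447.29870347,   0.        , 261.54849327],
       [  0.        , 447.29870347, 186.75363522],
       [  0.        ,   0.        ,   1.        ]]), 'rvec': array([ 1.1745369 , -2.22742183,  1.06194565]), 'tvec': array([321.28365648, 388.32004364, 556.07399957])}
top {'intrinsics': array([[488.30094845,   0.        , 256.51194112],
       [  0.        , 488.30094845, 186.94944383],
       [  0.        ,   0.        ,   1.        ]]), 'rvec': array([ 2.14683385, -2.1781873 ,  0.17744996]), 'tvec': array([ -32.38471776,  605.90791661, 1131.08832899])}
```

View pics/scene0.png

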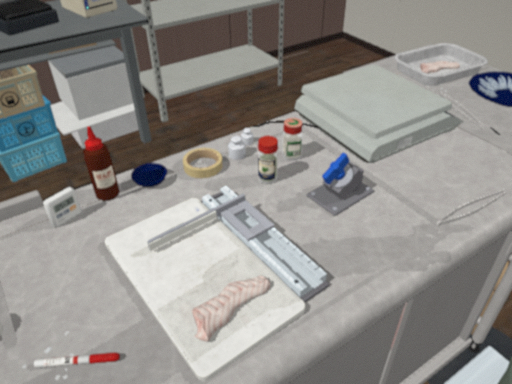

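View pics/top0.png

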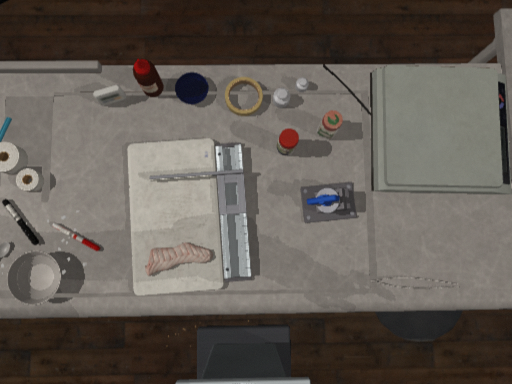

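The views show the rail at top (235,210), the rest with the blue wing at (325,202), and the jars at (288,140) and (331,123). I'll enlarge these regions.

```bash
cat > h.py <<'E'
import numpy as np, cv2
from station import *
def cam(n):
    c=camera_info(n); return c['intrinsics'],cv2.Rodrigues(c['rvec'])[0],c['tvec']
def px2w_depth(n,u,v,d):
    K,R,t=cam(n); r=np.linalg.inv(K)@[u,v,1]; return R.T@(r*d-t)
def px2w_z(n,u,v,z):
    K,R,t=cam(n); r=R.T@(np.linalg.inv(K)@[u,v,1]); c=-R.T@t; return c+r*(z-c[2])/r[2]
def w2px(n,P):
    K,R,t=cam(n); p=(R@np.atleast_2d(P).T).T+t; p=p@K.T; return p[:,:2]/p[:,2:]
E
python3 - <<'E'
from h import *
p=cv2.imread('pics/top0.png'); 
a=cv2.resize(p[130:290,205:265],None,fx=3.7,fy=3.7,interpolation=cv2.INTER_CUBIC)
b=cv2.resize(p[170:230,290:370],None,fx=6,fy=6,interpolation=cv2.INTER_CUBIC)
cv2.imwrite('pics/c1.png',a);cv2.imwrite('pics/c2.png',b)
p=cv2.imread('pics/scene0.png'); cv2.imwrite('pics/c3.png',cv2.resize(p[140:220,290:390],None,fx=7,fy=7,interpolation=cv2.INTER_CUBIC))
d=np.load('pics/top0.npy')
for u,v in [(230,150),(232,200),(237,250),(325,202),(310,215),(345,200),(288,135),(331,117),(180,200)]:
    print(u,v,px2w_depth('top',u,v,d[v,u]).round(1))
print(px2w_z('top',256,187,0))
E
```

```text
230 150 [704.9  22.7   3.8]
232 200 [578.6  18.8   6.3]
237 250 [456.2   7.8   2.9]
325 202 [ 561.4 -196.4   93.5]
310 215 [ 538.7 -172.6    8.1]
345 200 [ 568.4 -248.4   66.3]
288 135 [ 716.6 -114.   106.4]
331 117 [ 761.2 -217.1   96.8]
180 200 [578.8 144.7  19.9]
[611.0696307  -41.06048806   0.        ]
```

View pics/c1.png

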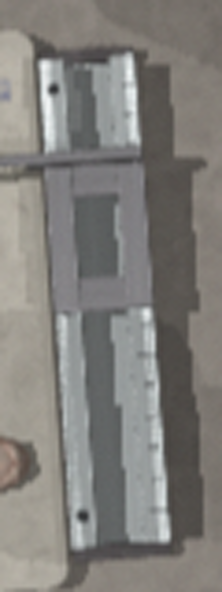

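View pics/c2.png

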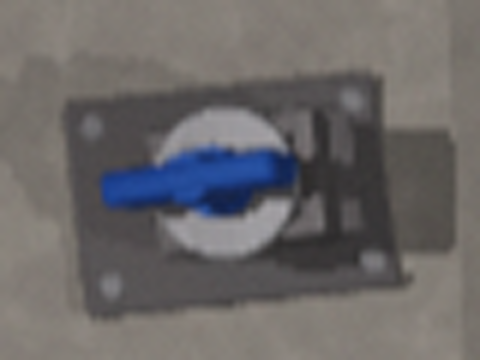

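View pics/c3.png

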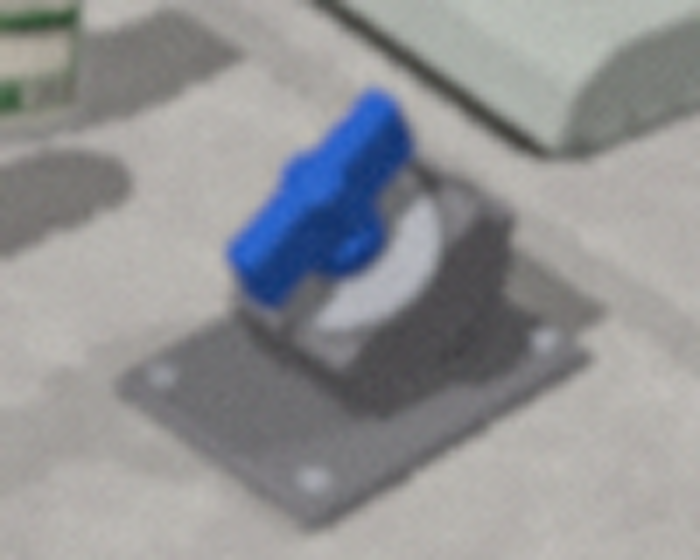

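```bash
python3 - <<'E'
from h import *
o=np.array([205,130])
f=lambda q,z,s,o:np.array([px2w_z('top',x/s+o[0],y/s+o[1],z) for x,y in q])
r=f([(40,60),(137,54),(71,550),(171,541)],27,3.7,o);print(r.round(1))
print('rail c',r.mean(0),'yaw',np.degrees(np.arctan2(*( (r[0]+r[1]-r[2]-r[3])[1::-1]))),np.linalg.norm(r[0]-r[2]),np.linalg.norm(r[0]-r[1]))
w=f([(76,195),(118,193),(82,278),(124,276)],35,3.7,o);print('win',w.round(1),w.mean(0))
w=f([(47,168),(138,160),(57,310),(154,306)],35,3.7,o);print('foot',w.round(1),w.mean(0))
b=f([(67,102),(375,75),(408,280),(90,318)],4,6,[290,170]);print(b.round(1),b.mean(0))
e=b[1]+b[2]-b[0]-b[3];print('rest x yaw',np.degrees(np.arctan2(e[1],e[0])),np.linalg.norm(b[0]-b[1]),np.linalg.norm(b[1]-b[2]))
# point cloud of the wing: blue, top and scene
for n in('top','scene'):
    p=cv2.imread(f'pics/{n}0.png').astype(int);d=np.load(f'pics/{n}0.npy')
    m=(p[...,0]-p[...,2]>60)
    lo=(290,180,370,230) if n=='top' else (315,145,355,190)
    P=[px2w_depth(n,u,v,d[v,u]) for v in range(lo[1],lo[3]) for u in range(lo[0],lo[2]) if m[v,u] and d[v,u]>0]
    P=np.array(P);print(n,len(P),P.mean(0).round(1),P.min(0).round(1),P.max(0).round(1))
    np.save(f'pics/wing_{n}.npy',P)
E
```

```text
[[709.7  56.8  27. ]
 [713.1  -7.6  27. ]
 [389.2  38.5  27. ]
 [393.8 -25.5  27. ]]
rail c [551.47454485  15.54248049  27.        ] yaw 3.2336465386501616 321.04080455043606 64.51825463049687
win [[617.7  33.3  35. ]
 [618.6   5.9  35. ]
 [563.2  29.8  35. ]
 [564.1   2.6  35. ]] [590.89653252  17.91544875  35.        ]
foot [[635.8  52.1  35. ]
 [640.3  -7.4  35. ]
 [542.6  46.2  35. ]
 [544.3 -16.6  35. ]] [590.74853169  18.56190636  35.        ]
[[ 609.1 -153.3    4. ]
 [ 618.8 -282.2    4. ]
 [ 533.2 -292.2    4. ]
 [ 519.5 -160.2    4. ]] [ 570.15236106 -221.96174051    4.        ]
rest x yaw -84.86550113288813 129.21876921572243 86.14590892279011
top 211 [ 567.2 -189.5   98.1] [ 556.5 -225.3   58.2] [ 582.  -155.9  119.3]
scene 400 [ 563.2 -185.7   88.6] [ 554.  -219.1   61.8] [ 577.2 -152.9  115.4]
```

```bash
cat >> h.py <<'E'
from scipy.spatial.transform import Rotation as Ro
YR=np.radians(-84.87)
rx=np.array([np.cos(YR),np.sin(YR),0]); ry=np.array([-np.sin(YR),np.cos(YR),0]); n=.5*(-rx)+np.cos(np.pi/6)*np.array([0,0,1])
RG=np.column_stack([-n,np.cross(ry,-n),ry])
def plan(p1,R1,N=None,grip=1,lin=45,ang=9,lead=1.0):
    s=observe();p=np.array(s['ee_pos']);R=np.array(s['tool_rot'])
    rv=(Ro.from_matrix(R.T@R1)).as_rotvec(degrees=True)
    d=np.array(p1)-p
    if N is None:N=int(max(np.ceil(np.linalg.norm(d)/lin),np.ceil(np.linalg.norm(rv)/ang),1))
    print('t',round(s['t'],2),'q',np.round(s['qpos'],2),'N',N,'dist',d.round(1),'rv',rv.round(1),'F',np.round(s['contact_force'],1),'T',np.round(s['wrist_torque'],2),'w',round(s['grip_width'],1))
    for i in range(N):
        Rc=R@Ro.from_rotvec(rv*i/N,degrees=True).as_matrix()
        print(list((Rc.T@d/N/10).round(2))+list((rv/N).round(1))+[grip])
def Rdown(az): # jaw direction az deg, tool straight down
    a=np.radians(az);Z=np.array([np.cos(a),np.sin(a),0]);X=np.array([0,0,-1.]);return np.column_stack([X,np.cross(Z,X),Z])
E
python3 - <<'E'
from h import *
plan([563.5,-139.7,174],RG,16)
E
```

```text
t 0.1 q [ 1.17  0.52 -0.04  1.6   0.02  1.02 -0.11] N 16 dist [358.8 450.6 -64.8] rv [-74.1 -19.9 -25.5] F [-0.2 -0.4 -0.4] T [-0.01  0.    0.01] w 85.6
[np.float64(0.41), np.float64(3.04), np.float64(-1.93), np.float64(-4.6), np.float64(-1.2), np.float64(-1.6), 1]
[np.float64(0.28), np.float64(3.2), np.float64(-1.68), np.float64(-4.6), np.float64(-1.2), np.float64(-1.6), 1]
[np.float64(0.16), np.float64(3.33), np.float64(-1.42), np.float64(-4.6), np.float64(-1.2), np.float64(-1.6), 1]
[np.float64(0.03), np.float64(3.44), np.float64(-1.15), np.float64(-4.6), np.float64(-1.2), np.float64(-1.6), 1]
[np.float64(-0.08), np.float64(3.52), np.float64(-0.87), np.float64(-4.6), np.float64(-1.2), np.float64(-1.6), 1]
[np.float64(-0.2), np.float64(3.57), np.float64(-0.58), np.float64(-4.6), np.float64(-1.2), np.float64(-1.6), 1]
[np.float64(-0.31), np.float64(3.6), np.float64(-0.28), np.float64(-4.6), np.float64(-1.2), np.float64(-1.6), 1]
[np.float64(-0.41), np.float64(3.6), np.float64(0.02), np.float64(-4.6), np.float64(-1.2), np.float64(-1.6), 1]
[np.float64(-0.51), np.float64(3.57), np.flo
[... 157 characters left out ...]
2), np.float64(-1.6), 1]
[np.float64(-0.67), np.float64(3.44), np.float64(0.91), np.float64(-4.6), np.float64(-1.2), np.float64(-1.6), 1]
[np.float64(-0.75), np.float64(3.34), np.float64(1.2), np.float64(-4.6), np.float64(-1.2), np.float64(-1.6), 1]
[np.float64(-0.81), np.float64(3.21), np.float64(1.48), np.float64(-4.6), np.float64(-1.2), np.float64(-1.6), 1]
[np.float64(-0.86), np.float64(3.05), np.float64(1.75), np.float64(-4.6), np.float64(-1.2), np.float64(-1.6), 1]
[np.float64(-0.9), np.float64(2.87), np.float64(2.01), np.float64(-4.6), np.float64(-1.2), np.float64(-1.6), 1]
[np.float64(-0.93), np.float64(2.68), np.float64(2.26), np.float64(-4.6), np.float64(-1.2), np.float64(-1.6), 1]
```

send_rows --series '[0,3.0,-1.9,-4.6,-1.2,-1.6,1,0,3.2,-1.7,-4.6,-1.2,-1.6,1,0,3.3,-1.4,-4.6,-1.2,-1.6,1,0,3.4,-1.1,-4.6,-1.2,-1.6,1,0,3.5,-0.9,-4.6,-1.2,-1.6,1,-0.2,3.6,-0.6,-4.6,-1.2,-1.6,1,-0.3,3.6,-0.3,-4.6,-1.2,-1.6,1,-0.4,3.6,0,-4.6,-1.2,-1.6,1]'

```text
t: 1.1
ee_pos: [384.4, -359.2, 210.9]
tool_rot: [[-0.074, 0.533, 0.843], [-0.267, 0.803, -0.532], [-0.961, -0.265, 0.083]]
contact_force: [0.5, -0.6, 0.5]
grip_width: 85.0
```

```bash
sed -i 's/print(list((Rc.*/print(*[f"{v:g}" for v in list((Rc.T@d\/N\/10).round(2))+list((rv\/N).round(1))+[grip]],sep=",")/' h.py; python3 - <<'E'
from h import *
plan([563.5,-139.7,174],RG,8)
E
```

```text
t 1.1 q [ 0.58  0.37 -0.14  1.98  0.46  0.8  -0.45] N 8 dist [179.1 219.5 -36.9] rv [-36.3 -10.2 -12.5] F [ 0.5 -0.6  0.5] T [ 0.25 -0.08  0.04] w 85.0
-0.46,3.52,0.39,-4.5,-1.3,-1.6,1
-0.54,3.46,0.68,-4.5,-1.3,-1.6,1
-0.62,3.38,0.96,-4.5,-1.3,-1.6,1
-0.68,3.28,1.24,-4.5,-1.3,-1.6,1
-0.74,3.15,1.51,-4.5,-1.3,-1.6,1
-0.79,3,1.77,-4.5,-1.3,-1.6,1
-0.82,2.83,2.02,-4.5,-1.3,-1.6,1
-0.85,2.63,2.26,-4.5,-1.3,-1.6,1
```

send_rows --series '[-0.5,3.5,0.4,-4.5,-1.3,-1.6,1,-0.5,3.5,0.7,-4.5,-1.3,-1.6,1,-0.6,3.4,1.0,-4.5,-1.3,-1.6,1,-0.7,3.3,1.2,-4.5,-1.3,-1.6,1,-0.7,3.2,1.5,-4.5,-1.3,-1.6,1,-0.8,3.0,1.8,-4.5,-1.3,-1.6,1,-0.8,2.8,2.0,-4.5,-1.3,-1.6,1,-0.9,2.6,2.3,-4.5,-1.3,-1.6,1]'

```text
t: 2.1
ee_pos: [567.8, -129.9, 170.4]
tool_rot: [[0.053, -0.094, 0.994], [-0.509, 0.854, 0.107], [-0.859, -0.512, -0.003]]
contact_force: [0.2, -0.5, 0.4]
grip_width: 85.4
```

```bash
python3 - <<'E'
from h import *
plan([563.5,-139.7,174],RG,1)
p,d=read_camera('wrist');cv2.imwrite('pics/w1.png',cv2.resize(p,None,fx=1.5,fy=1.5));c=camera_info('wrist');np.savez('pics/w1.npz',d=d,**c)
print(c)
E
```

```text
t 2.1 q [ 0.01  0.57 -0.24  1.88  0.85  0.97 -0.68] N 1 dist [-4.3 -9.8  3.6] rv [1.  0.4 0.8] F [ 0.2 -0.5  0.4] T [0.49 0.02 0.04] w 85.4
0.16,-0.98,-0.53,1,0.4,0.8,1
{'intrinsics': array([[297.31863964,   0.        , 252.52474908],
       [  0.        , 297.31863964, 192.3757452 ],
       [  0.        ,   0.        ,   1.        ]]), 'rvec': array([-2.33257749, -0.13852344, -0.05566498]), 'tvec': array([-551.83096022, -226.05636653,  128.39535426])}
```

View pics/w1.png

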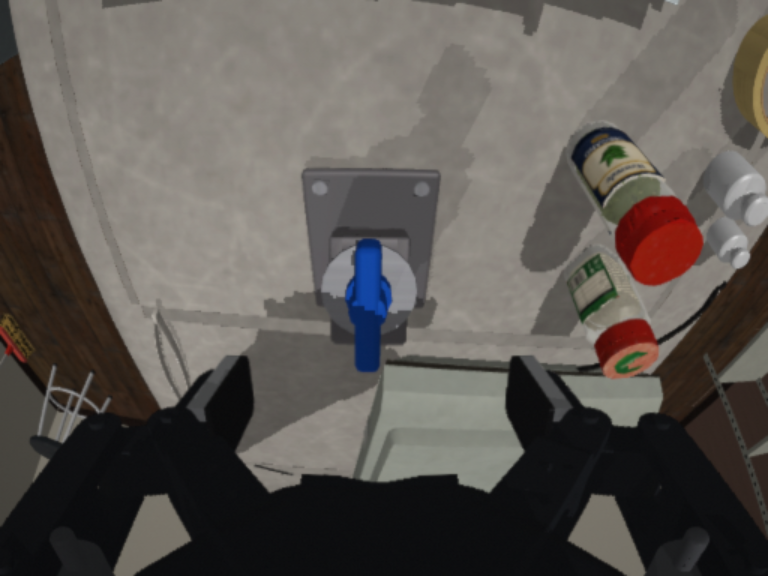

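```bash
cat >> h.py <<'E'
def wray(c,u,v):
    K=c['intrinsics'];x=(np.asarray(u)-K[0,2])/K[0,0];y=(np.asarray(v)-K[1,2])/K[0,0];th=np.hypot(x,y)+1e-12
    s=np.sin(th)/th;return np.stack([x*s,y*s,np.cos(th)],-1)
def wproj(c,P):
    R=cv2.Rodrigues(np.array(c['rvec']))[0];q=np.atleast_2d(P)@R.T+c['tvec'];r=np.hypot(q[:,0],q[:,1]);th=np.arctan2(r,q[:,2])
    K=c['intrinsics'];return np.stack([K[0,2]+K[0,0]*th*q[:,0]/(r+1e-9),K[1,2]+K[0,0]*th*q[:,1]/(r+1e-9)],1)
def wdepth(c,d):
    R=cv2.Rodrigues(np.array(c['rvec']))[0];v,u=np.mgrid[0:384,0:512];r=wray(c,u,v);P=r/r[...,2:]*d[...,None];return (P-c['tvec'])@R
E
python3 - <<'E'
from h import *
c=dict(np.load('pics/w1.npz'));P=wdepth(c,c['d']);p=cv2.resize(cv2.imread('pics/w1.png'),(512,384)).astype(int)
cv2.imwrite('pics/w1c.png',cv2.resize(cv2.imread('pics/w1.png')[150:400,280:460],None,fx=3.2,fy=2.4*1,interpolation=cv2.INTER_CUBIC))
m=p[...,0]-p[...,2]>60; m[:150]=0;m[260:]=0;m[:,:220]=0;m[:,280:]=0
B=P[m];B=B[B[:,2]>50];print(len(B),B.min(0),B.max(0))
# in rest-axes coordinates: along wing axis ax, ry, n
ax=np.cross(ry,n);F=np.column_stack([ax,ry,n]);Q=B@F
for k in range(3):print(np.percentile(Q[:,k],[0,2,10,50,90,98,100]).round(1))
for est in [(568,-189,88)]:print(np.array(est)@F)
# flange pixels
for u,v in[(226,190),(228,182),(265,190),(268,200),(225,205)]:
  print(u,v,P[v,u].round(1),(P[v,u]@F).round(1))
rp=wproj(c,P[190:191,226]);print(rp)
E
```

```text
1695 [ 556.13502114 -208.01071443   59.85610087] [585.29055096   1.27047171 250.63216206]
[167.3 209.7 214.3 240.6 267.8 277.  280.1]
[539.1 541.8 546.2 552.6 558.9 563.8 565.7]
[-66.8 -58.4 -48.5 -30.1 -29.  -28.4 192.8]
[251.00702131 548.82522188 -43.30532394]
226 190 [ 554.3 -196.4   59.3] [242.  534.6 -71.2]
228 182 [ 555.6 -189.4   55.7] [234.3 536.4 -70.9]
265 190 [ 590.1 -192.    59.4] [241.  570.5 -70.6]
268 200 [ 594.1 -200.9   63.4] [251.  573.8 -71.7]
225 205 [ 554.5 -209.5   66.3] [256.8 533.6 -71.8]
[[226. 190.]]
```

View pics/w1c.png

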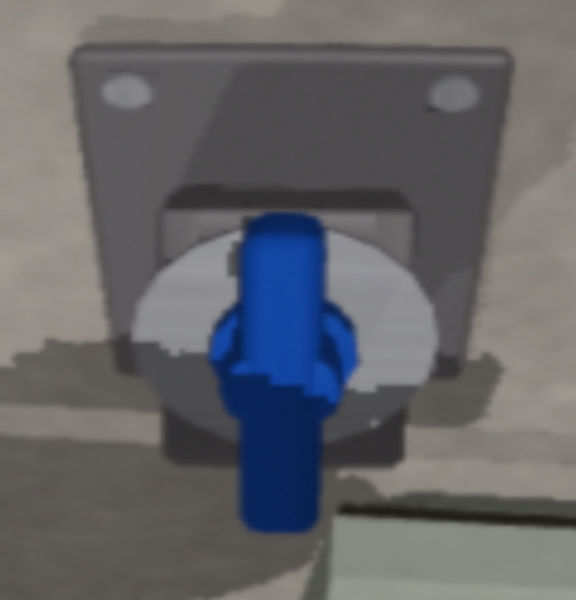

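```bash
python3 - <<'E'
from h import *
c=dict(np.load('pics/w1.npz'));P=wdepth(c,c['d']);p=cv2.resize(cv2.imread('pics/w1.png'),(512,384)).astype(int)
ax=np.cross(ry,n);F=np.column_stack([ax,ry,n]);Q=P@F
m=p[...,0]-p[...,2]>60
w=np.zeros_like(m);w[150:260,220:280]=1
t=Q[m&w&(abs(Q[...,2]+29)<3)];print(len(t),np.percentile(t,[0,1,50,99,100],axis=0).round(1).T)
for a in range(212,282,8):
    s=t[abs(t[:,0]-a)<4];print(a,s[:,1].mean().round(1),s[:,1].min().round(1),s[:,1].max().round(1),s[:,2].mean().round(1))
f=Q[w&~m&(abs(Q[...,2]+71.3)<2)];print(len(f),f.min(0),f.max(0))
e=cv2.minEnclosingCircle(f[:,:2].astype(np.float32));print(e)
ctr=F@np.array([244.5,552.5,-44]);print(ctr)
E
```

```text
1382 [[209.8 211.2 242.8 278.2 280.1]
 [543.1 543.9 552.4 561.3 562.3]
 [-32.  -31.8 -29.9 -28.1 -27.7]]
212 552.3 545.9 558.3 -30.1
220 552.0 546.0 558.5 -29.8
228 552.3 546.1 558.7 -29.8
236 552.5 543.8 560.5 -30.0
244 552.5 543.1 562.3 -30.1
252 552.7 544.0 561.5 -29.9
260 552.4 546.4 558.7 -29.8
268 552.4 546.4 558.1 -29.9
276 552.8 547.3 558.2 -30.0
1561 [217.06390601 528.78918081 -73.29775722] [273.7415942  582.14153916 -69.43423212]
((245.4723663330078, 552.663330078125), 29.941919326782227)
[ 571.18723581 -183.40469034   84.14488223]
```

```bash
python3 - <<'E'
from h import *
c=dict(np.load('pics/w1.npz'));P=wdepth(c,c['d']);p=cv2.resize(cv2.imread('pics/w1.png'),(512,384)).astype(int)
ax=np.cross(ry,n);F=np.column_stack([ax,ry,n]);Q=P@F-np.array([245,552.5,-44.6])
m=p[...,0]-p[...,2]>45
w=np.zeros_like(m);w[150:260,220:280]=1
for v in range(182,212,2):
    print(v,' '.join(f'({Q[v,u,0]:.0f},{Q[v,u,1]:.0f},{Q[v,u,2]:.0f})' for u in range(228,264,2) if m[v,u] ))
E
python3 - <<'E'
import cv2
p=cv2.imread('pics/scene0.png');cv2.imwrite('pics/c4.png',cv2.resize(p[148:198,318:362],None,fx=12,fy=12,interpolation=cv2.INTER_LANCZOS4))
E
```

```text
182 (-21,-6,14) (-21,-4,15) (-22,-3,15) (-22,-1,16) (-22,1,15) (-22,2,16) (-22,4,15) (-21,5,14) (-11,8,-27)
184 (-10,-9,-21) (-19,-6,14) (-20,-4,15) (-20,-2,15) (-20,-1,17) (-20,1,15) (-20,2,14) (-20,4,14) (-20,5,15) (-11,8,-20)
186 (-8,-10,-23) (-10,-8,-14) (-18,-6,14) (-18,-4,15) (-18,-2,15) (-18,-1,15) (-18,1,15) (-18,2,15) (-19,4,15) (-18,5,15) (-10,8,-15) (-10,9,-19)
188 (-8,-10,-15) (-9,-8,-13) (-16,-6,14) (-17,-4,15) (-17,-2,15) (-17,-1,15) (-17,1,15) (-17,2,15) (-17,4,15) (-16,5,13) (-9,8,-12) (-9,9,-13) (-7,11,-22)
190 (-6,-12,-17) (-7,-10,-13) (-7,-8,-12) (-15,-6,14) (-15,-4,14) (-15,-2,15) (-15,-1,15) (-15,1,15) (-15,2,15) (-15,4,16) (-15,5,14) (-7,8,-13) (-8,9,-13) (-7,11,-14)
192 (-5,-12,-13) (-5,-10,-12) (-5,-8,-12) (-13,-6,13) (-13,-4,13) (-13,-2,14) (-13,-1,14) (-14,1,15) (-13,2,14) (-14,4,16) (-14,5,15) (-6,8,-11) (-6,9,-12) (-6,11,-13) (-4,13,-18)
194 (-4,-12,-12) (-3,-10,-13) (-6,-8,-4) (-12,-6,14) (-11,-4,13) (-12,-2,14) (-12,-1,15) (-12,1,15) (-12,2,15) (-12,4,14) (-12,5,15) (-6,8,-5) (-4,9,-12) (-4,11,-13) (-4,13,-14)
196 (3,-14,-28) (-2,-12,-12) (-2,-10,-13) (-
[... 490 characters left out ...]

202 (4,-12,-12) (-4,-9,13) (-5,-7,14) (-5,-5,13) (-5,-4,15) (-5,-2,15) (-5,-1,15) (-5,1,15) (-5,2,15) (-5,4,15) (-5,6,14) (-5,7,14) (-4,9,12) (3,11,-12) (4,13,-13)
204 (6,-12,-13) (-3,-9,14) (-3,-7,14) (-3,-5,13) (-3,-4,15) (-4,-2,15) (-4,-1,16) (-4,1,16) (-4,2,16) (-3,4,14) (-4,6,14) (-4,7,15) (-3,9,13) (6,12,-13)
206 (-1,-9,14) (-2,-7,15) (-1,-5,13) (-1,-4,14) (-2,-2,15) (-2,-1,15) (-2,1,15) (-2,3,15) (-2,4,15) (-2,6,14) (-2,7,14) (-2,9,14) (7,12,-13)
208 (0,-9,14) (0,-7,14) (0,-5,14) (-0,-4,15) (0,-2,14) (-0,-1,14) (-0,1,15) (-0,3,15) (-1,4,16) (0,6,13) (0,7,13) (-0,9,14)
210 (2,-9,13) (2,-7,13) (2,-5,14) (2,-4,15) (1,-2,15) (1,-1,16) (1,1,15) (1,3,15) (1,4,15) (1,6,15) (1,7,15) (2,9,14)
```

View pics/c4.png

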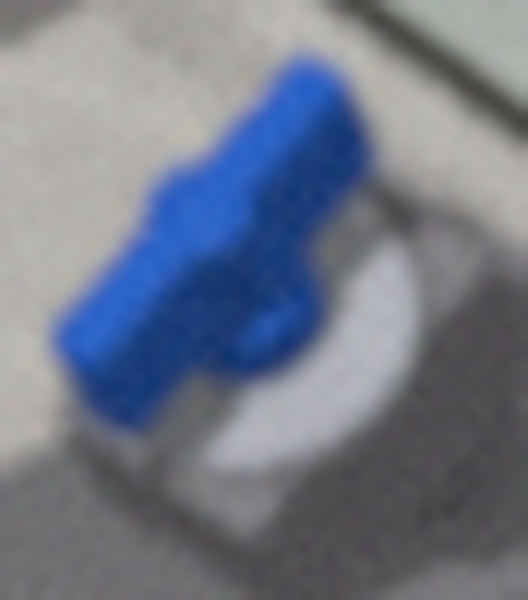

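```bash
python3 - <<'E'
from h import *
ax=np.cross(ry,n);F=np.column_stack([ax,ry,n]);C=F@np.array([245,552.5,-44.6]);print(C)
pts=[C+F@np.array([a,b,h]) for h in(15,-15) for a,b in((-36,-7),(36,-7),(36,7),(-36,7))]
t=np.linspace(0,6.28,40);fl=[C+F@np.array([30*np.cos(x),30*np.sin(x),-27]) for x in t]
for nme,(x0,y0,x1,y1),s in(('top',(300,180,350,225),12),('scene',(315,142,365,200),10)):
    p=cv2.imread(f'pics/{nme}0.png');im=cv2.resize(p[y0:y1,x0:x1],None,fx=s,fy=s,interpolation=cv2.INTER_CUBIC)
    q=((w2px(nme,np.array(pts))-[x0,y0]+.5)*s).astype(int);f=((w2px(nme,np.array(fl))-[x0,y0]+.5)*s).astype(int)
    cv2.polylines(im,[q[:4]],True,(0,255,255),1);cv2.polylines(im,[q[4:]],True,(0,255,0),1);cv2.polylines(im,[f],True,(0,0,255),1)
    cv2.imwrite(f'pics/ov_{nme}.png',im)
a=cv2.imread('pics/ov_top.png')
E
```

```text
[ 571.25277874 -184.13476687   83.87526699]
```

View pics/ov_top.png

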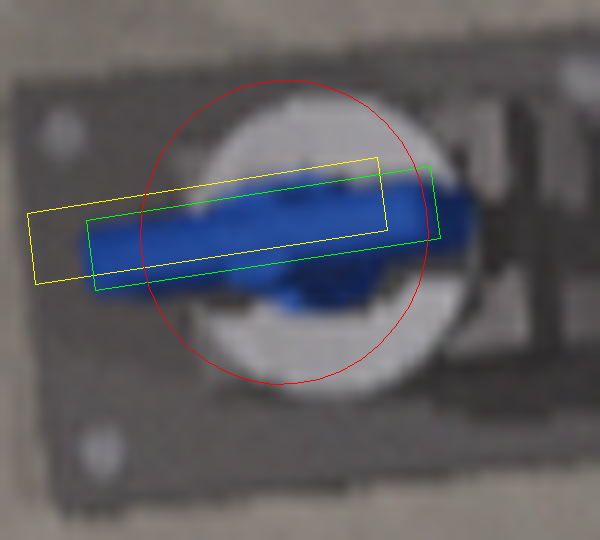

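View pics/ov_scene.png

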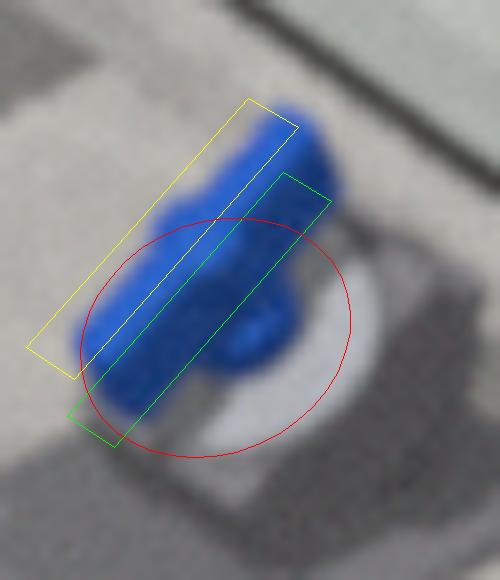

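The overlays disagree by about 8 mm because the arm was still settling when I read the camera pose. I'll re-measure with the arm still.

send_rows --series '[0,0,0,0,0,0,1,0,0,0,0,0,0,1]'

```text
t: 2.4
ee_pos: [569.9, -124.4, 168.6]
tool_rot: [[0.056, -0.103, 0.993], [-0.507, 0.854, 0.117], [-0.86, -0.51, -0.004]]
contact_force: [-0.3, -0.4, 0.3]
grip_width: 85.6
```

```bash
cat >> h.py <<'E'
def wshot(tag):
    c=camera_info('wrist');p,d=read_camera('wrist');np.savez(f'pics/{tag}.npz',d=d,p=p,**c);cv2.imwrite(f'pics/{tag}.png',cv2.resize(p,None,fx=1.5,fy=1.5));return c,p,d
E
python3 - <<'E'
from h import *
s=observe();print(s['ee_pos'],abs(s['qd']).max())
c,p,d=wshot('w2');p=p.astype(int);P=wdepth(c,d)
ax=np.cross(ry,n);F=np.column_stack([ax,ry,n]);Q=P@F
m=p[...,0]-p[...,2]>60
w=np.zeros_like(m);w[130:270,210:290]=1
top=np.median(Q[m&w][:,2]);t=Q[m&w&(abs(Q[...,2]-top)<3)];print(len(t),np.percentile(t,[1,50,99],axis=0).round(1).T)
f=Q[w&~m&(abs(Q[...,2]-top+42)<2)];e=cv2.minEnclosingCircle(f[:,:2].astype(np.float32));print(e,np.median(f[:,2]))
for k in(-28,28): 
  q=t[abs(t[:,0]-e[0][0]-k)<4];print(q[:,1].mean())
C=F@np.array([*e[0],top-15]);print(C); np.save('pics/C.npy',C)
pts=[C+F@np.array([a,b,h]) for h in(15,-15) for a,b in((-36,-7),(36,-7),(36,7),(-36,7))]
tt=np.linspace(0,6.28,40);fl=[C+F@np.array([30*np.cos(x),30*np.sin(x),-27]) for x in tt]
ims=[]
for nme,(x0,y0,x1,y1),s in(('top',(300,180,350,225),8),('scene',(315,155,365,200),8)):
    p=cv2.imread(f'pics/{nme}0.png');im=cv2.resize(p[y0:y1,x0:x1],None,fx=s,fy=s,interpolation=cv2.INTER_CUBIC)
    q=((w2px(nme,np.array(pts))-[x0,y0]+.5)*s).astype(int);f=((w2px(nme,np.array(fl))-[x0,y0]+.5)*s).astype(int)
    cv2.polylines(im,[q[:4]],True,(0,255,255),1);cv2.polylines(im,[q[4:]],True,(0,255,0),1);cv2.polylines(im,[f],True,(0,0,255),1)
    ims.append(im)
cv2.imwrite('pics/ov2.png',np.hstack(ims))
E
```

```text
[ 569.90007031 -124.42182784  168.57707532] 0.006242628077816666
1388 [[215.6 247.  283.2]
 [541.  549.1 557.9]
 [-34.2 -31.4 -29.6]]
((250.40841674804688, 548.9829711914062), 30.105764389038086) -72.95768951937154
549.2562197175502
548.9975120957034
[ 568.26040143 -190.13636561   84.80210287]
```

View pics/ov2.png

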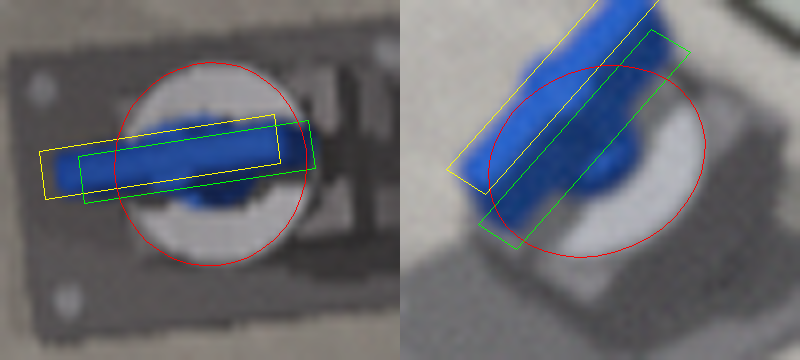

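```bash
cat >> h.py <<'E'
C=np.array([568,-190.6,85.3])
E
python3 - <<'E'
from h import *
plan(C+60*n,RG,3); 
E
```

```text
t 2.45 q [ 0.    0.57 -0.25  1.88  0.85  0.97 -0.68] N 3 dist [ -4.5 -36.  -31.4] rv [1.5 0.6 0.7] F [ 0.8 -0.   0.7] T [0.57 0.07 0.03] w 85.4
1.5,-0.47,-0.28,0.5,0.2,0.2,1
1.5,-0.48,-0.28,0.5,0.2,0.2,1
1.5,-0.49,-0.27,0.5,0.2,0.2,1
```

send_rows --series '[1.5,-0.5,-0.3,0.5,0.2,0.2,1,1.5,-0.5,-0.3,0.5,0.2,0.2,1,1.3,-0.5,-0.25,0.5,0.2,0.2,1,0,0,0,0,0,0,1]'

```text
t: 2.95
ee_pos: [563.0, -166.2, 137.3]
tool_rot: [[0.041, -0.071, 0.997], [-0.5, 0.862, 0.082], [-0.865, -0.501, -0.0]]
contact_force: [-0.2, 0.1, -0.4]
grip_width: 85.4
```

```bash
python3 - <<'E'
from h import *
plan(C-3*n,RG,3)
c,p,d=wshot('w3')
E
```

```text
t 2.95 q [ 0.06  0.61 -0.21  1.91  0.89  0.89 -0.71] N 3 dist [  5.1 -25.9 -54.6] rv [-0.4 -0.2  0.1] F [-0.2  0.1 -0.4] T [ 0.55  0.07 -0.03] w 85.4
2.01,0.15,0.1,-0.1,-0.1,0,1
2.01,0.15,0.1,-0.1,-0.1,0,1
2.01,0.15,0.1,-0.1,-0.1,0,1
```

View pics/w3.png

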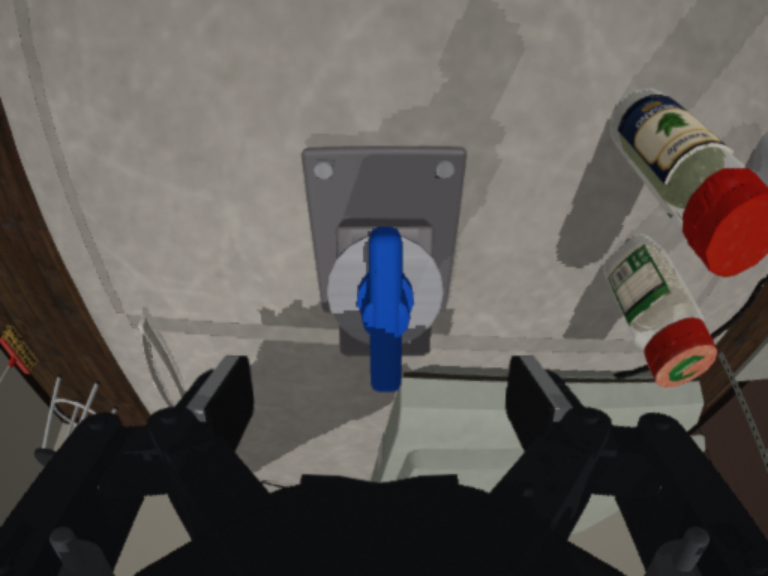

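send_rows --series '[2,0.15,0.1,0,0,0,1,2,0.15,0.1,0,0,0,1,1.8,0.15,0.1,0,0,0,1,0,0,0,0,0,0,1]'

```text
t: 3.5
ee_pos: [568.9, -191.2, 81.2]
tool_rot: [[0.042, -0.072, 0.997], [-0.499, 0.863, 0.084], [-0.866, -0.501, -0.0]]
contact_force: [-0.2, 0.2, -0.1]
grip_width: 85.5
```

```bash
python3 - <<'E'
from h import *
plan(C-4*n,RG,1)
c,p,d=wshot('w4')
E
```

```text
t 3.5 q [ 0.07  0.71 -0.17  1.91  0.98  0.79 -0.77] N 1 dist [-0.7 -1.4  0.7] rv [-0.3 -0.2  0. ] F [-0.2  0.2 -0.1] T [0.54 0.06 0.01] w 85.5
0.01,-0.15,-0.08,-0.3,-0.2,0,1
```

View pics/w4.png

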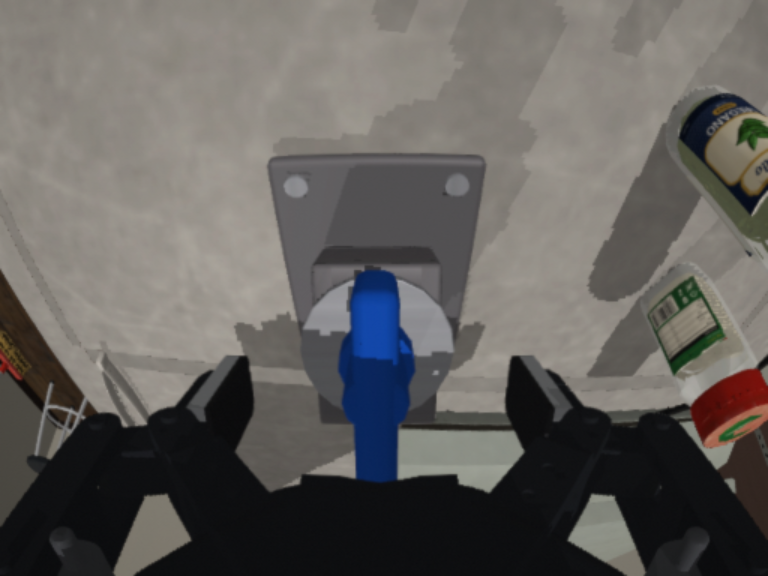

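```bash
python3 - <<'E'
from h import *
c=dict(np.load('pics/w4.npz'));p=c['p'].astype(int);P=wdepth(c,c['d']);s=observe();R=np.array(s['tool_rot']);Q=(P-s['ee_pos'])@R
m=(p[...,0]-p[...,2]>60);w=np.zeros_like(m);w[170:330,190:320]=1
B=Q[m&w];top=np.median(B[:,0]);t=B[abs(B[:,0]-top)<3];print(top,np.percentile(t,[1,50,99],axis=0).round(1).T)
g=abs(p.max(-1)-p.min(-1))<25
f=Q[w&~m&(abs(Q[...,0]-top-42)<1.5)];e=cv2.minEnclosingCircle(f[:,1:].astype(np.float32));print(len(f),e,np.median(f[:,0]))
E
```

```text
-17.915110350493322 [[-19.8 -18.1 -15.3]
 [-28.7   5.9  34.1]
 [ -9.5  -1.    7.6]]
3451 ((-1.1141414642333984, -0.8225164413452148), 30.017698287963867) 23.475536958103163
```

send_rows --newtons 90 --series '[0,-0.1,0,0,0,0,-1,0,0,0,0,0,0,-1,0,0,0,0,0,0,-1,0,0,0,0,0,0,-1,0,0,0,0,0,0,-1,0,0,0,0,0,0,-1]'

```text
t: 4.3
ee_pos: [570.2, -190.8, 83.8]
tool_rot: [[0.045, -0.072, 0.996], [-0.498, 0.863, 0.085], [-0.866, -0.5, 0.003]]
contact_force: [-0.0, -1.0, -2.1]
grip_width: 12.3
```

```bash
python3 - <<'E'
from h import *
plan(C-4*n,RG,1)
c,p,d=wshot('w5')
E
```

```text
t 4.3 q [ 0.07  0.7  -0.17  1.91  0.98  0.79 -0.77] N 1 dist [-2.  -1.8 -2. ] rv [-0.3  0.   0. ] F [-0.  -1.  -2.1] T [ 0.64 -0.01  0.06] w 12.3
0.25,-0.04,-0.21,-0.3,0,0,1
```

View pics/w5.png

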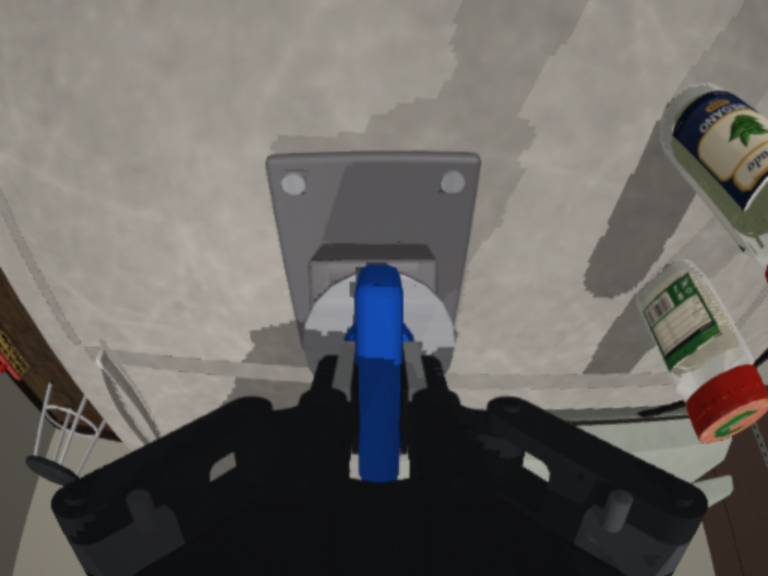

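send_rows --series '[-0.6,0,0,0,0,0,-1,-1.2,0,0,0,0,0,-1,-1.5,0,0,0,0,0,-1,-1.5,0,0,0,0,0,-1,-1.5,0,0,0,0,0,-1,-1.2,0,0,0,0,0,-1,0,0,0,0,0,0,-1]'

```text
t: 5.22
ee_pos: [566.8, -149.7, 154.3]
tool_rot: [[0.047, -0.072, 0.996], [-0.498, 0.863, 0.086], [-0.866, -0.5, 0.004]]
contact_force: [0.6, 0.1, -2.8]
grip_width: 12.5
```

```bash
python3 - <<'E'
from h import *
plan([591,18,160],Rdown(93.2),None,-1)
c,p,d=wshot('w6')
E
```

```text
t 5.22 q [ 0.04  0.59 -0.23  1.89  0.86  0.92 -0.69] N 11 dist [ 24.2 167.7   5.7] rv [-86.1 -22.9  23.9] F [ 0.6  0.1 -2.8] T [ 0.9   0.09 -0.06] w 12.5
-0.79,1.27,0.35,-7.8,-2.1,2.2,-1
-0.73,1.24,0.55,-7.8,-2.1,2.2,-1
-0.66,1.18,0.74,-7.8,-2.1,2.2,-1
-0.59,1.09,0.92,-7.8,-2.1,2.2,-1
-0.51,0.97,1.08,-7.8,-2.1,2.2,-1
-0.43,0.83,1.22,-7.8,-2.1,2.2,-1
-0.36,0.67,1.34,-7.8,-2.1,2.2,-1
-0.29,0.5,1.43,-7.8,-2.1,2.2,-1
-0.22,0.31,1.49,-7.8,-2.1,2.2,-1
-0.16,0.11,1.53,-7.8,-2.1,2.2,-1
-0.1,-0.1,1.53,-7.8,-2.1,2.2,-1
```

View pics/w6.png

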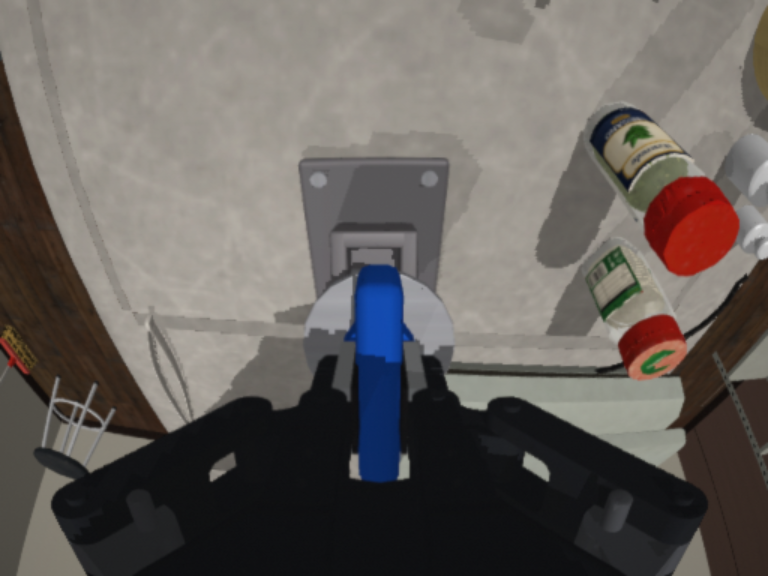

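send_rows --series '[-0.8,1.3,0.4,-7.8,-2.1,2.2,-1,-0.7,1.2,0.6,-7.8,-2.1,2.2,-1,-0.7,1.2,0.7,-7.8,-2.1,2.2,-1,-0.6,1.1,0.9,-7.8,-2.1,2.2,-1,-0.5,1.0,1.1,-7.8,-2.1,2.2,-1,-0.4,0.8,1.2,-7.8,-2.1,2.2,-1,-0.4,0.7,1.3,-7.8,-2.1,2.2,-1,-0.3,0.5,1.4,-7.8,-2.1,2.2,-1]'

```text
t: 6.28
ee_pos: [580.1, -28.2, 154.4]
tool_rot: [[0.083, -0.942, 0.324], [-0.111, 0.315, 0.943], [-0.99, -0.114, -0.078]]
contact_force: [-0.3, -0.0, -3.6]
grip_width: 12.0
```

```bash
python3 - <<'E'
from h import *
plan([591,18,160],Rdown(93.2),4,-1)
E
```

```text
t 6.28 q [ 0.35  0.6  -0.67  1.85  0.66  0.86  0.58] N 4 dist [10.9 46.2  5.6] rv [-21.9  -5.7   5.6] F [-0.3 -0.  -3.6] T [ 0.22  0.16 -0.02] w 12.0
-0.24,0.09,1.17,-5.5,-1.4,1.4,-1
-0.21,-0.02,1.18,-5.5,-1.4,1.4,-1
-0.19,-0.12,1.17,-5.5,-1.4,1.4,-1
-0.16,-0.23,1.16,-5.5,-1.4,1.4,-1
```

send_rows --series '[-0.2,0.1,1.2,-5.5,-1.4,1.4,-1,-0.2,0,1.2,-5.5,-1.4,1.4,-1,-0.2,-0.1,1.2,-5.5,-1.4,1.4,-1,-0.2,-0.2,1.0,-5.5,-1.4,1.4,-1,0,0,0,0,0,0,-1,0,0,0,0,0,0,-1]'

```text
t: 7.02
ee_pos: [588.7, 14.6, 155.9]
tool_rot: [[-0.009, -0.998, -0.064], [-0.0, -0.064, 0.998], [-1.0, 0.009, 0.0]]
contact_force: [-0.9, 0.4, -2.7]
grip_width: 12.4
```

```bash
python3 - <<'E'
from h import *
plan([591,18,160],Rdown(93.2),1,-1)
c,p,d=wshot('w7')
for nm in('scene','top'):
    q,dd=read_camera(nm);cv2.imwrite(f'pics/{nm}7.png',q);np.save(f'pics/{nm}7.npy',dd)
print(w2px('scene',[[591,18,160],[591,18,98]]),w2px('top',[[591,18,160]]))
E
```

```text
t 7.03 q [ 0.42  0.69 -0.82  1.74  0.59  0.99  1.01] N 1 dist [2.3 3.4 4.1] rv [ 0.5  0.  -0.5] F [-0.9  0.4 -2.7] T [ 0.01 -0.01  0.05] w 12.4
-0.41,-0.25,0.32,0.5,0,-0.5,-1
[[246.88349836 167.5906052 ]
 [247.65904354 193.33049025]] [[230.59092532 186.41141705]]
```

View pics/w7.png

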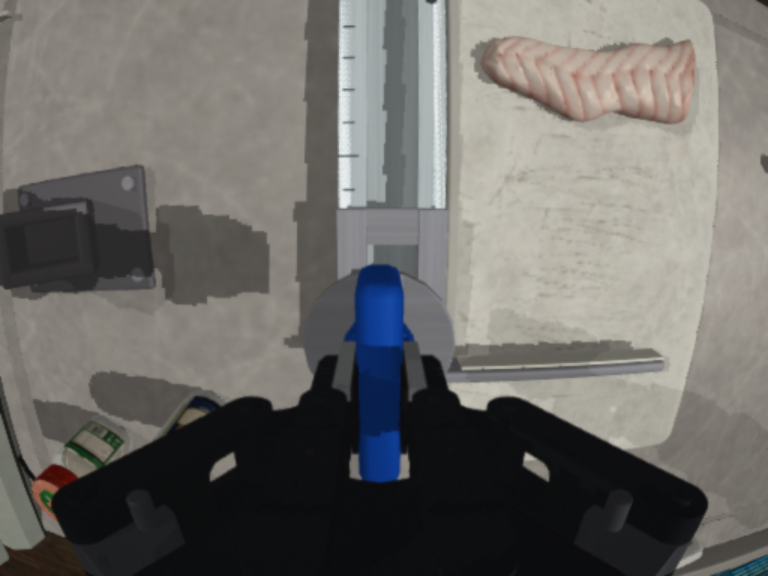

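View pics/scene7.png

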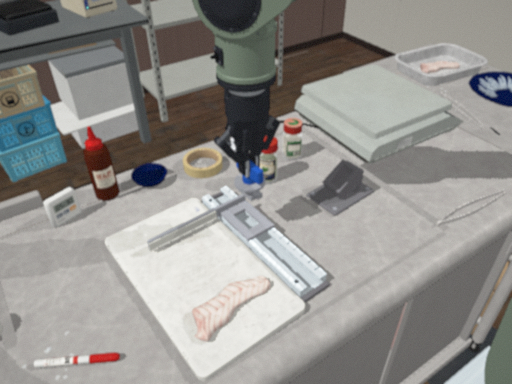

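View pics/top7.png

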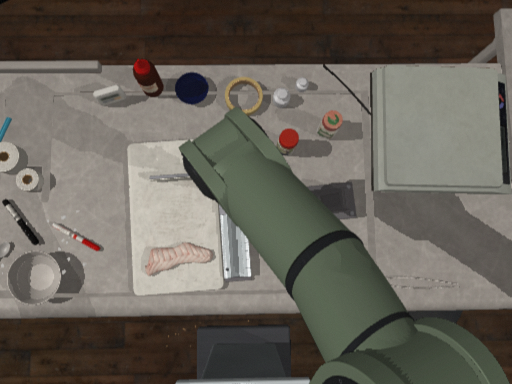

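```bash
python3 - <<'E'
from h import *
c=dict(np.load('pics/w7.npz'));p=c['p'].astype(int);P=wdepth(c,c['d']);s=observe();R=np.array(s['tool_rot']);pos=np.array(s['ee_pos']);Q=(P-pos)@R
print(pos,R.round(3).tolist())
m=(p[...,0]-p[...,2]>60);w=np.zeros_like(m);w[170:330,190:320]=1
B=Q[m&w];top=np.median(B[:,0]);print('wing top x',top,np.percentile(B[abs(B[:,0]-top)<3],[1,50,99],axis=0).round(1).T)
f=Q[w&~m&(abs(Q[...,0]-top-42)<3)&(Q[...,1]<-2)]
print(len(f),np.median(f[:,0]))
# flange plane
A=np.c_[f[:,1:],np.ones(len(f))];print('plane',np.linalg.lstsq(A,f[:,0],rcond=None)[0])
rr=f[:,1:];e=cv2.minEnclosingCircle(rr.astype(np.float32));print(e, rr.min(0),rr.max(0))
# edge points -> circle fit
from scipy.optimize import least_squares
ed=[]
for zz in np.arange(-22,23,2):
    q=rr[abs(rr[:,1]-zz)<1]
    if len(q):ed.append([q[:,0].min(),zz])
ed=np.array(ed);r=least_squares(lambda x:np.hypot(ed[:,0]-x[0],ed[:,1]-x[1])-30,[0,0]);print('flange ctr',r.x,r.fun.round(1))
# world scan of the rail and foot in wrist view
for v in (60,100,150,170):
    print(v,' '.join(f'{P[v,u,1]:.0f}/{P[v,u,2]:.0f}' for u in range(222,302,3)), P[v,260].round(0))
for u in (230,258,290): print(u,' '.join(f'{P[v,u,0]:.0f}/{P[v,u,2]:.0f}' for v in range(130,190,2)))
E
python3 - <<'E'
import cv2,numpy as np
p=np.load('pics/w7.npz')['p'];cv2.imwrite('pics/w7c.png',cv2.resize(p[120:260,190:330],None,fx=4.2,fy=4.2,interpolation=cv2.INTER_CUBIC))
E
```

```text
[588.86054673  14.98577185 156.38876755] [[-0.009, -0.998, -0.066], [-0.0, -0.066, 0.998], [-1.0, 0.009, 0.0]]
wing top x -16.247653873103133 [[-17.9 -16.4 -13.6]
 [-31.2   8.8  35.2]
 [ -6.7  -0.2   5.9]]
292 25.329755100707366
plane [-4.52030422e-03  1.08397510e-03  2.53322674e+01]
((-3.8266496658325195, -0.7742443084716797), 29.065143585205078) [-13.11556139 -29.83858716] [-2.00685723 28.24544612]
flange ctr [19.68426382  0.45385166] [ 2.8  0.6 -0.7 -2.4 -2.5 -0.8  0.3  3.2]
60 -22/1 -17/26 -14/28 -11/28 -9/28 -6/28 -4/28 -1/27 1/5 4/6 7/5 9/5 12/5 15/6 18/5 21/4 24/5 26/6 29/5 31/26 33/26 36/27 38/28 41/27 44/26 49/8 51/15 [470.  14.   6.]
100 -20/-1 -15/27 -12/27 -9/28 -6/29 -4/26 -1/27 1/28 3/3 6/5 9/6 12/5 15/6 18/5 20/5 23/6 26/6 29/4 32/5 33/27 36/26 38/26 41/26 44/26 46/26 51/10 53/18 [509.  17.   6.]
150 -17/0 -11/36 -9/36 -6/35 -4/35 -1/34 2/35 4/35 7/35 9/35 12/34 15/35 17/34 20/35 22/36 25/35 27/36 30/35 33/36 35/36 38/35 41/35 43/34 46/34 49/35 51/35 57/15 [553.  19.  33.]
170 -16/-1 -11/34 -8/34 -5/35 -3/34 -0/34 3/36 5/36 8/4 11/4 13/4 16/4 19/5 22/5 25/5 28/7 31/5 34/5 37/5 37/35 39/36 42/33 45/36 47/35 50/34 53/34 59/16 [576.  21.   6.]
230 538/26 540/27 541/27 543/28 545/28 546/35 548/35 549/36 551/35 553/35 555/34 557/34 558/36 560/35 562/36 564/34 565/35 567/35 569/36 570/37 572/35 574/36 576/34 578/34 580/34 581/35 583/35 563/126 563/131 564/132
258 537/5 539/4 541/5 543/5 543/34 545/35 546/36 548/35 550/35 551/36 553/34 555/35 557/36 558/36 560/35 562/35 564/34 571/5 572/6 575/5 577/5 578/6 581/5 553/147 553/152 553/157 553/160 553/164 553/167 553/170
290 534/26 536/27 538/28 540/28 541/27 543/36 544/37 546/36 548/34 549/36 551/35 553/35 555/36 557/34 558/35 560/35 562/36 564/35 565/36 567/35 569/36 571/35 572/36 574/35 576/35 578/36 580/35 581/36 583/36 585/36
```

View pics/w7c.png

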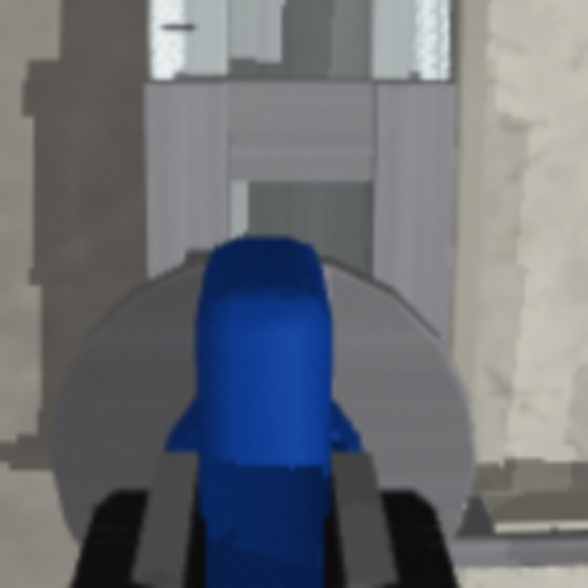

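```bash
python3 - <<'E'
from h import *
c=dict(np.load('pics/w7.npz'));p=c['p'].astype(int);P=wdepth(c,c['d']);R=np.array([[-0.009,-0.998,-0.065],[0,-0.065,0.998],[-1,0.009,0]]);pos=np.array([588.8,14.8,156.1]);Q=(P-pos)@R
for u in (220,230,280,285):
    print(u,' '.join(f'({Q[v,u,0]:.0f},{Q[v,u,1]:.0f},{Q[v,u,2]:.0f})' for v in range(176,236,4)))
print(c['rvec'],c['tvec'],(-cv2.Rodrigues(c['rvec'])[0].T@c['tvec']-pos)@R)
E
```

```text
220 (156,4,-33) (155,-0,-33) (156,-5,-33) (156,-9,-33) (25,23,-18) (24,21,-18) (24,19,-18) (25,16,-19) (26,13,-19) (24,12,-19) (24,9,-19) (25,6,-19) (26,4,-19) (25,1,-19) (25,-1,-19)
230 (122,11,-20) (121,8,-20) (31,26,-13) (25,26,-13) (25,23,-13) (25,21,-13) (26,18,-13) (25,16,-13) (26,14,-13) (23,12,-13) (24,9,-13) (24,7,-13) (21,6,-13) (3,11,-11) (-2,10,-11)
280 (121,11,24) (121,8,24) (121,4,24) (26,25,15) (25,23,15) (25,21,15) (25,19,15) (25,16,15) (25,14,15) (24,12,15) (25,9,16) (26,6,16) (25,4,16) (25,1,16) (26,-1,16)
285 (121,11,29) (122,7,29) (121,4,29) (121,0,29) (26,23,18) (25,21,18) (25,18,18) (24,16,18) (25,14,18) (25,11,18) (24,9,18) (25,6,19) (24,4,19) (24,2,19) (26,-1,19)
[-2.0173986  -2.15181753 -0.2846926 ] [  23.28844905 -580.09637933  146.03439535] [-134.65757652   67.3170317    -0.3157552 ]
```

```bash
cat >> h.py <<'E'
from scipy.optimize import least_squares
def held(c,p,d,pos,R):
    P=wdepth(c,d);Q=(P-pos)@R;p=p.astype(int);m=(p[...,0]-p[...,2]>45)
    w=np.zeros_like(m);w[170:330,180:330]=1
    f=Q[w&~m&(abs(Q[...,0]-25.2)<3)&(abs(Q[...,2])<33)]
    ed=[]
    for zz in list(np.arange(-26,-11,2))+list(np.arange(12,27,2)):
        q=f[(abs(f[:,2]-zz)<1)]
        if len(q):ed.append([q[:,1].max(),zz])
    ed=np.array(ed);r=least_squares(lambda x:np.hypot(ed[:,0]-x[0],ed[:,1]-x[1])-30,[0,0],loss='soft_l1')
    A=np.c_[f[:,1:],np.ones(len(f))]
    print('flange ctr tool y,z',r.x.round(2),r.fun.round(1),'plane',np.linalg.lstsq(A,f[:,0],rcond=None)[0].round(3))
    return r.x
E
python3 - <<'E'
from h import *
c=dict(np.load('pics/w7.npz'));R=np.array([[-0.009,-0.998,-0.065],[0,-0.065,0.998],[-1,0.009,0]]);pos=np.array([588.8,14.8,156.1])
b=held(c,c['p'],c['d'],pos,R)
P=wdepth(c,c['d']);Z=P[...,2]
# window edges: y edges between foot (z35) and slot floor (5), rows 166..176 ; foot front edge
r=np.array([np.cos(np.radians(3.23)),np.sin(np.radians(3.23)),0]);q=np.array([-r[1],r[0],0])
for v in range(164,178,3):
    row=P[v,225:300];k=np.abs(row[:,2]-35)<4;a=row@q
    lowi=np.where(np.abs(row[:,2]-5)<5)[0];
    print(v,'slot between',a[lowi[0]-1].round(1),a[lowi[0]].round(1),a[lowi[-1]].round(1),a[lowi[-1]+1].round(1),'mid',(a[lowi[0]-1]+a[lowi[-1]+1]).round(1)/2, 'foot',a[k].min().round(1),a[k].max().round(1))
for u in range(225,296,10):
    col=P[130:180,u]@r; z=Z[130:180,u]; i=np.where(z>32)[0][0]; print(u,'foot near edge s',col[i-1:i+1].round(1), z[i-1:i+1].round(0))
for u in (250,258,266,272):
    col=P[150:182,u]@r; z=Z[150:182,u]; i=np.where(z<15)[0][0]; print(u,'window near edge s',col[i-1:i+1].round(1), z[i-1:i+1].round(0))
print('target s,t of (591,18):',np.array([591,18,0])@r,np.array([591,18,0])@q)
E
```

```text
flange ctr tool y,z [ 0.09 -0.38] [ 0.6  0.2  0.  -0.1  0.1 -0.2 -0.3 -0.1 -0.1 -0.2 -0.1  0.2  0.  -0.1
  0.3  0.3] plane [5.0000e-03 2.0000e-03 2.4979e+01]
164 slot between -26.4 -25.9 4.3 3.8 mid -11.25 foot -42.7 21.6
167 slot between -26.3 -25.9 4.5 3.8 mid -11.25 foot -42.8 21.5
170 slot between -26.3 -25.9 4.5 3.9 mid -11.2 foot -43.0 20.8
173 slot between -26.2 -25.9 4.6 3.8 mid -11.2 foot -42.9 20.8
176 slot between -26.2 -25.9 4.6 3.8 mid -11.2 foot -42.9 20.9
225 foot near edge s [543.7 544.1] [27. 32.]
235 foot near edge s [543.6 544.1] [28. 33.]
245 foot near edge s [545.3 543.8] [ 6. 37.]
255 foot near edge s [544.3 543.1] [ 6. 33.]
265 foot near edge s [544.2 522.6] [  6. 291.]
275 foot near edge s [543.9 544.4] [32. 35.]
285 foot near edge s [543.3 543.6] [26. 32.]
295 foot near edge s [542.9 543.4] [27. 32.]
250 window near edge s [563.9 569.8] [36.  5.]
258 window near edge s [564.1 569.6] [34.  6.]
266 window near edge s [563.9 569.8] [35.  4.]
272 window near edge s [563.8 569.7] [35.  4.]
target s,t of (591,18): 591.0753339895249 -15.328064103844028
```

```bash
python3 - <<'E'
from h import *
r=np.array([np.cos(np.radians(3.23)),np.sin(np.radians(3.23)),0]);q=np.array([-r[1],r[0],0])
def draw(nm,f,box,s,out,t0,col,im=None):
    x0,y0,x1,y1=box
    if im is None: im=cv2.resize(cv2.imread(f)[y0:y1,x0:x1],None,fx=s,fy=s,interpolation=cv2.INTER_CUBIC)
    def poly(pts):
        Pw=np.array([r*a+q*(t0+b)+np.array([0,0,z]) for a,b,z in pts]);k=((w2px(nm,Pw)-[x0,y0]+.5)*s).astype(int);cv2.polylines(im,[k],True,col,1)
    W=591.4
    poly([(W-27,-15,35),(W+27,-15,35),(W+27,15,35),(W-27,15,35)])
    poly([(W-48,-32.5,35),(W+48,-32.5,35),(W+48,32.5,35),(W-48,32.5,35)])
    R0=551.5
    poly([(R0-160,-32,27),(R0+160,-32,27),(R0+160,32,27),(R0-160,32,27)])
    cv2.imwrite(out,im);return im
for nm,box,s in(('scene',(195,175,335,300),5.5),('top',(205,135,260,285),4)):
    im=draw(nm,f'pics/{nm}0.png',box,s,f'pics/rw_{nm}.png',-15.4,(0,0,255))
    draw(nm,'',box,s,f'pics/rw_{nm}.png',-11.2,(0,255,0),im)
E
```

```text
(no output)
```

View pics/rw_scene.png

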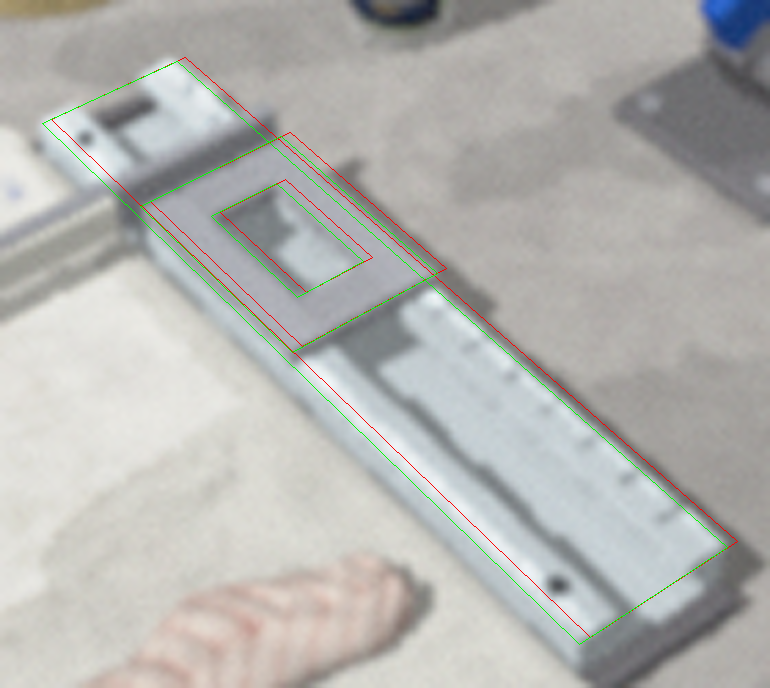

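View pics/rw_top.png

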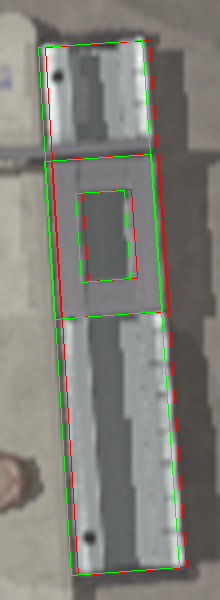

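```bash
python3 - <<'E'
from h import *
plan([591.1,22,108],Rdown(93.3),4,-1)
E
```

```text
t 7.17 q [ 0.42  0.69 -0.82  1.74  0.59  0.99  1.01] N 4 dist [  2.2   7.  -48.4] rv [ 0.5  0.  -0.5] F [ 0.1 -0.1 -3. ] T [ 0.   -0.03 -0.01] w 12.2
1.21,-0.08,0.17,0.1,0,-0.1,-1
1.21,-0.07,0.17,0.1,0,-0.1,-1
1.21,-0.07,0.17,0.1,0,-0.1,-1
1.21,-0.07,0.17,0.1,0,-0.1,-1
```

send_rows --series '[1.2,-0.1,0.2,0.1,0,-0.1,-1,1.2,-0.1,0.2,0.1,0,-0.1,-1,1.2,-0.1,0.2,0.1,0,-0.1,-1,1.2,0,0.1,0.1,0,-0.1,-1,0,0,0,0,0,0,-1,0,0,0,0,0,0,-1]'

```text
t: 7.92
ee_pos: [590.7, 22.7, 104.2]
tool_rot: [[-0.002, -0.998, -0.058], [-0.001, -0.058, 0.998], [-1.0, 0.002, -0.0]]
contact_force: [-0.9, -0.0, -3.1]
grip_width: 11.8
```

```bash
python3 - <<'E'
from h import *
s=observe();pos=np.array(s['ee_pos']);R=np.array(s['tool_rot'])
c,p,d=wshot('w8');held(c,p,d,pos,R)
plan([591.1,22,100],Rdown(93.3),1,-1)
q,_=read_camera('scene');cv2.imwrite('pics/s8.png',cv2.resize(q[130:270,180:330],None,fx=5,fy=5,interpolation=cv2.INTER_CUBIC))
cv2.imwrite('pics/w8c.png',cv2.resize(p[140:280,180:330],None,fx=5,fy=4,interpolation=cv2.INTER_CUBIC))
P=wdepth(c,d);r=np.array([np.cos(np.radians(3.3)),np.sin(np.radians(3.3)),0]);k=np.array([-r[1],r[0],0])
print('tcp s,t',pos@r,pos@k)
for v in range(120,196,6):
    row=P[v,200:310];a=row@k;lo=np.where(abs(row[:,2]-5)<5)[0]
    lo=[i for i in lo if -32<a[i]<10]
    if len(lo)>3:print(v,(row[50]@r).round(0),a[lo[0]-1].round(1),a[lo[-1]+1].round(1))
E
```

```text
flange ctr tool y,z [ 0.06 -0.18] [ 0.3  0.3 -0.1  0.1  0.2 -0.2 -0.3 -0.1 -0.3 -0.2 -0.   0.  -0.   0.1
  0.4  0.2] plane [4.00e-03 2.00e-03 2.48e+01]
t 7.97 q [ 0.38  0.76 -0.77  1.77  0.66  0.9   0.94] N 1 dist [ 0.4 -0.6 -4.2] rv [ 0.  -0.  -0.1] F [-0.1 -0.2 -2.6] T [-0.04 -0.   -0.02] w 12.4
0.42,-0.04,-0.06,0,-0,-0.1,-1
tcp s,t 591.0318593304903 -11.323581450065415
120 530.0 -27.3 3.1
126 535.0 -27.5 3.2
132 540.0 -27.5 3.2
138 544.0 -27.5 3.3
174 573.0 -27.2 3.0
180 555.0 -27.0 3.0
```

View pics/s8.png

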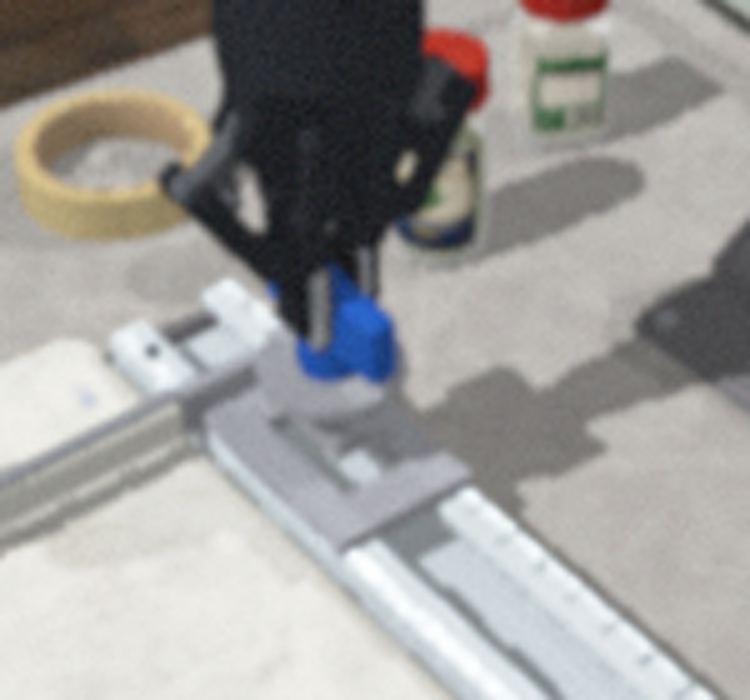

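View pics/w8.png

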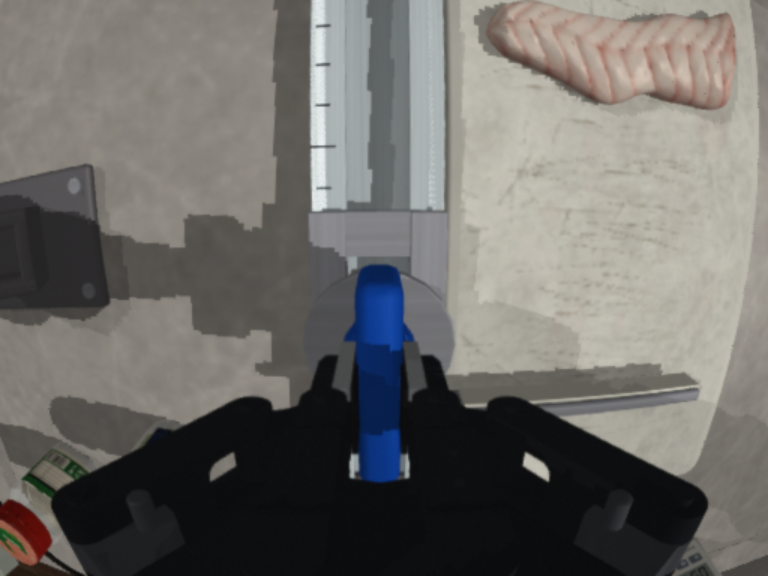

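send_rows --series '[0.5,0,-0.1,0,0,0,-1,0.5,0,0,0,0,0,-1,0.5,0,0,0,0,0,-1,0.4,0,0,0,0,0,-1]'

```text
t: 8.52
ee_pos: [591.2, 21.1, 84.7]
tool_rot: [[-0.001, -0.998, -0.057], [-0.001, -0.057, 0.998], [-1.0, 0.001, -0.001]]
contact_force: [-0.5, -0.5, -1.9]
grip_width: 12.1
```

```bash
python3 - <<'E'
from h import *
plan([591.1,21.9,68],Rdown(93.3),3,-1)
E
```

```text
t 8.53 q [ 0.37  0.78 -0.75  1.78  0.69  0.86  0.92] N 3 dist [ -0.1   0.8 -16.7] rv [-0. -0. -0.] F [-0.5 -0.5 -1.9] T [ 0.04  0.04 -0.02] w 12.1
0.56,0,0.03,-0,-0,-0,-1
0.56,0,0.03,-0,-0,-0,-1
0.56,0,0.03,-0,-0,-0,-1
```

send_rows --series '[0.4,0,0.08,0,0,0,-1,0.5,0,0,0,0,0,-1,0.5,0,0,0,0,0,-1,0.3,0,0,0,0,0,-1,0,0,0,0,0,0,-1]'

```text
t: 9.15
ee_pos: [591.0, 22.1, 66.2]
tool_rot: [[-0.001, -0.998, -0.057], [-0.001, -0.057, 0.998], [-1.0, 0.001, -0.001]]
contact_force: [0.2, -0.3, -2.3]
grip_width: 12.4
```

```bash
python3 - <<'E'
from h import *
plan([591.1,21.9,66.5],Rdown(93.3),1,-1)
s=observe();pos=np.array(s['ee_pos']);R=np.array(s['tool_rot'])
c,p,d=wshot('w9');held(c,p,d,pos,R)
q,_=read_camera('scene');cv2.imwrite('pics/s9.png',cv2.resize(q[130:270,180:330],None,fx=5,fy=5,interpolation=cv2.INTER_CUBIC))
E
```

```text
t 9.15 q [ 0.35  0.81 -0.73  1.78  0.71  0.84  0.9 ] N 1 dist [ 0.1 -0.2  0.3] rv [-0.  -0.  -0.1] F [ 0.2 -0.3 -2.3] T [ 0.02 -0.   -0.04] w 12.4
-0.03,-0.01,-0.02,-0,-0,-0.1,-1
flange ctr tool y,z [ 0.09 -0.17] [ 0.1  0.4 -0.2  0.2  0.3 -0.1 -0.2 -0.2 -0.1 -0.2 -0.2  0.3 -0.2  0.
  0.4  0.2] plane [5.0000e-03 2.0000e-03 2.4822e+01]
```

View pics/s9.png

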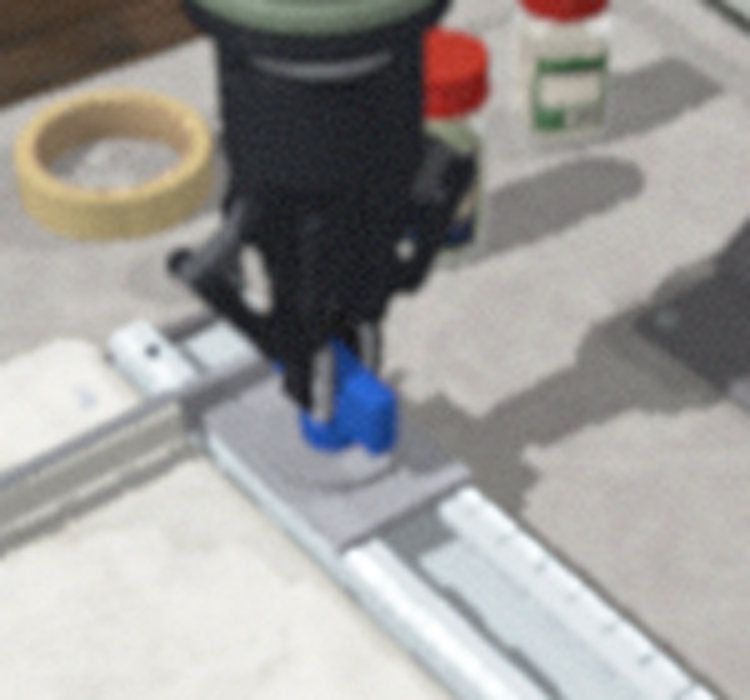

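send_rows --series '[0.05,0,0,0,0,0,-1,0.05,0,0,0,0,0,-1]'

```text
t: 9.5
ee_pos: [591.1, 22.1, 66.1]
tool_rot: [[-0.001, -0.998, -0.057], [-0.001, -0.057, 0.998], [-1.0, 0.001, -0.001]]
contact_force: [-5.4, -1.5, 11.5]
grip_width: 12.4
```

send_rows --series '[-0.05,0,0,0,0,0,-1,0,0,0,5,0,0,-1,0,0,0,6,0,0,-1,0,0,0,6,0,0,-1,0,0,0,6,0,0,-1,0,0,0,6,0,0,-1]'

```text
t: 10.25
ee_pos: [591.2, 21.9, 66.6]
tool_rot: [[-0.0, -0.894, 0.448], [-0.0, 0.448, 0.894], [-1.0, -0.0, -0.001]]
contact_force: [-0.2, 0.1, -2.1]
grip_width: 12.5
```

```bash
python3 - <<'E'
from h import *
plan([591.1,21.9,66.5],Rdown(93.3-90),9,-1)
E
```

```text
t 10.25 q [ 0.28  0.77 -0.62  1.79  0.61  0.78  0.46] N 9 dist [-0.1 -0.  -0.1] rv [60.1 -0.   0. ] F [-0.2  0.1 -2.1] T [-0.02 -0.02  0.02] w 12.5
0,0,-0,6.7,-0,0,-1
0,0,-0,6.7,-0,0,-1
0,0,-0,6.7,-0,0,-1
0,0,-0,6.7,-0,0,-1
0,0,-0,6.7,-0,0,-1
0,0,-0,6.7,-0,0,-1
0,0,-0,6.7,-0,0,-1
0,0,-0,6.7,-0,0,-1
0,0,-0,6.7,-0,0,-1
```

send_rows --series '[0,0,0,7,0,0,-1,0,0,0,7,0,0,-1,0,0,0,7,0,0,-1,0,0,0,7,0,0,-1,0,0,0,7,0,0,-1,0,0,0,7,0,0,-1,0,0,0,7,0,0,-1,0,0,0,5,0,0,-1]'

```text
t: 11.25
ee_pos: [591.3, 22.5, 66.5]
tool_rot: [[0.0, -0.132, 0.991], [0.001, 0.991, 0.132], [-1.0, 0.001, 0.0]]
contact_force: [-0.5, 0.1, -3.1]
grip_width: 12.4
```

```bash
python3 - <<'E'
from h import *
plan([591.1,21.9,66.5],Rdown(93.3-95),1,-1)
E
```

```text
t 11.25 q [ 0.12  0.72 -0.38  1.8   0.39  0.7  -0.34] N 1 dist [-0.2 -0.6 -0. ] rv [ 9.3  0.  -0. ] F [-0.5  0.1 -3.1] T [0.04 0.03 0.01] w 12.4
0,-0.06,-0.03,9.3,0,-0,-1
```

send_rows --series '[0,-0.05,-0.03,5,0,0,-1,0,0,0,5,0,0,-1,0,0,0,6,0,0,-1,0,0,0,6,0,0,-1,0,0,0,6,0,0,-1]'

```text
t: 11.88
ee_pos: [590.7, 21.9, 66.1]
tool_rot: [[-0.0, 0.363, 0.932], [0.0, 0.932, -0.363], [-1.0, 0.0, -0.0]]
contact_force: [-0.3, -0.2, -2.2]
grip_width: 12.6
```

```bash
python3 - <<'E'
from h import *
plan([591.1,21.9,66.5],Rdown(93.3-94-57.3),1,-1)
E
```

```text
t 11.88 q [ 0.03  0.71 -0.25  1.8   0.26  0.66 -0.73] N 1 dist [ 0.4 -0.   0.4] rv [36.7 -0.  -0. ] F [-0.3 -0.2 -2.2] T [-0.33 -0.04  0.21] w 12.6
-0.04,0.01,0.04,36.7,-0,-0,-1
```

send_rows --series '[0,0,0,6,0,0,-1,0,0,0,6,0,0,-1,0,0,0,6,0,0,-1,0,0,0,6,0,0,-1,0,0,0,6,0,0,-1]'

```text
t: 12.5
ee_pos: [590.6, 22.0, 66.0]
tool_rot: [[-0.0, 0.79, 0.614], [-0.0, 0.614, -0.79], [-1.0, -0.0, -0.0]]
contact_force: [0.2, -0.5, -2.6]
grip_width: 12.0
```

```bash
python3 - <<'E'
from h import *
plan([591.1,21.9,66.5],Rdown(93.3-94-57.3),1,-1)
E
```

```text
t 12.5 q [-0.06  0.7  -0.11  1.81  0.11  0.64 -1.15] N 1 dist [ 0.5 -0.1  0.5] rv [ 5.8 -0.   0. ] F [ 0.2 -0.5 -2.6] T [-0.36  0.04  0.24] w 12.0
-0.05,0.03,0.04,5.8,-0,0,-1
```

send_rows --series '[0,0,0,5,0,0,-1,0,0,0,5,0,0,-1,0,0,0,5,0,0,-1,0,0,0,5,0,0,-1]'

```text
t: 13.0
ee_pos: [590.5, 22.0, 66.0]
tool_rot: [[-0.0, 0.955, 0.297], [-0.0, 0.297, -0.955], [-1.0, -0.0, 0.0]]
contact_force: [-0.4, -2.0, -1.7]
grip_width: 12.2
```

```bash
python3 - <<'E'
from h import *
plan([591.1,21.9,66.5],Rdown(93.3-94-80),1,-1)
s=observe();pos=np.array(s['ee_pos']);R=np.array(s['tool_rot'])
c,p,d=wshot('w10');held(c,p,d,pos,R)
E
```

```text
t 13.0 q [-0.13  0.7  -0.01  1.81  0.01  0.63 -1.42] N 1 dist [ 0.6 -0.1  0.5] rv [8. 0. 0.] F [-0.4 -2.  -1.7] T [-0.39  0.05  0.31] w 12.2
-0.05,0.05,0.03,8,0,0,-1
flange ctr tool y,z [0.86 0.08] [ 0.4  0.2 -0.   0.   0.3  0.1 -0.5 -0.4  0.  -0.3  0.   0.2  0.   0.
  0.2  0. ] plane [ 4.0000e-03 -1.0000e-03  2.4962e+01]
```

View pics/w10.png

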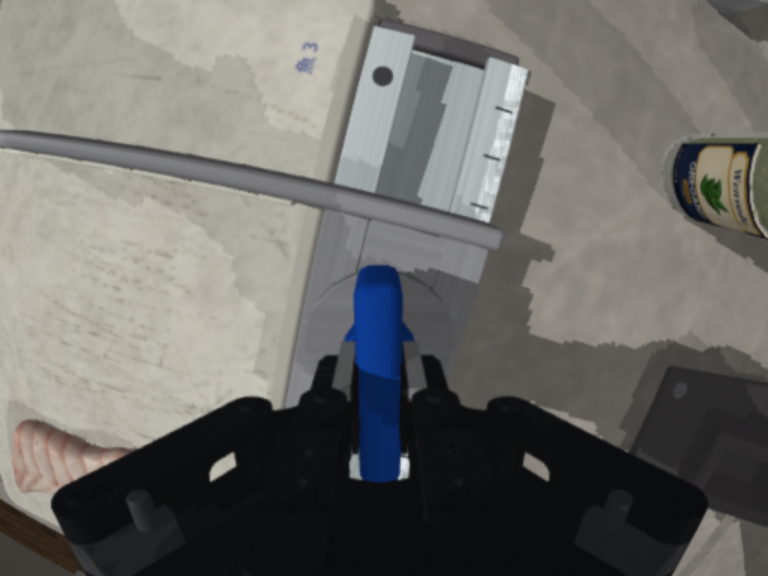

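send_rows --series '[0,0,0,5,0,0,-1,0,0,0,5,0,0,-1,0,0,0,5,0,0,-1,0,0,0,0,0,0,-1]'

```text
t: 13.55
ee_pos: [590.5, 22.1, 66.0]
tool_rot: [[-0.0, 0.999, 0.037], [-0.001, 0.037, -0.999], [-1.0, -0.0, 0.001]]
contact_force: [-0.0, -1.3, -1.7]
grip_width: 12.2
```

```bash
python3 - <<'E'
from h import *
plan([591.1,21.9,66.5],Rdown(93.3-94-90),1,-1)
E
```

```text
t 13.55 q [-0.18  0.7   0.06  1.82 -0.07  0.63 -1.61] N 1 dist [ 0.6 -0.2  0.5] rv [2.8 0.1 0. ] F [-0.  -1.3 -1.7] T [-0.53  0.05  0.21] w 12.2
-0.05,0.06,0.02,2.8,0.1,0,-1
```

send_rows --series '[0,0,0,4,0,0,-1,0,0,0,2,0,0,-1,0,0,0,0,0,0,-1,0,0,0,0,0,0,0,0,0,0,0,0,0,1,0,0,0,0,0,0,1,0,0,0,0,0,0,1,0,0,0,0,0,0,1]'

```text
t: 14.55
ee_pos: [591.0, 22.6, 66.4]
tool_rot: [[0.001, 0.998, -0.059], [-0.0, -0.059, -0.998], [-1.0, 0.001, 0.0]]
contact_force: [0.5, -0.3, -0.1]
grip_width: 85.6
```

```bash
python3 - <<'E'
from h import *
plan([591.1,21.9,180],Rdown(93.3-94-90),8,1)
c,p,d=wshot('w11')
E
```

```text
t 14.55 q [-0.2   0.7   0.09  1.82 -0.09  0.63 -1.69] N 8 dist [ 1.000e-01 -7.000e-01  1.136e+02] rv [-2.7  0.  -0. ] F [ 0.5 -0.3 -0.1] T [ 0.04 -0.04 -0.  ] w 85.6
-1.42,0,0.01,-0.3,0,-0,1
-1.42,0,0.01,-0.3,0,-0,1
-1.42,0,0.01,-0.3,0,-0,1
-1.42,0,0.01,-0.3,0,-0,1
-1.42,0,0.01,-0.3,0,-0,1
-1.42,0,0.01,-0.3,0,-0,1
-1.42,0,0.01,-0.3,0,-0,1
-1.42,0,0.01,-0.3,0,-0,1
```

View pics/w11.png

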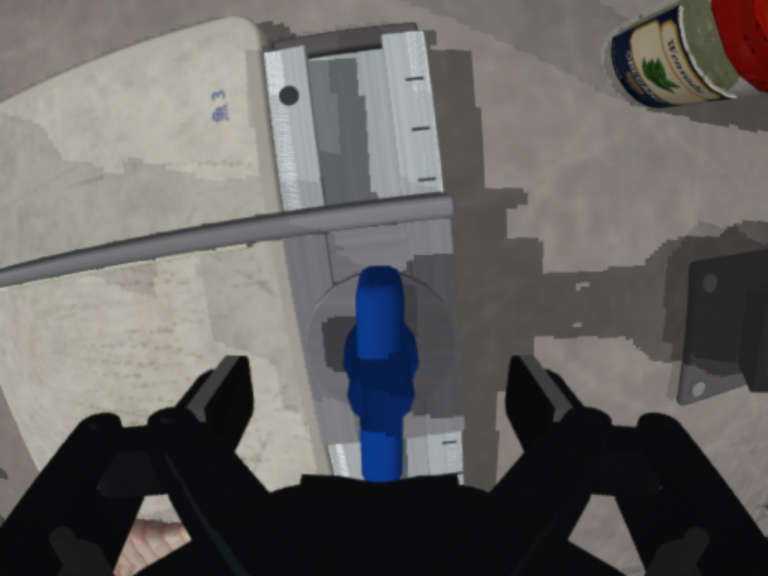

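send_rows --series '[-1.5,0,0,0,0,0,1,-2,0,0,0,0,0,1,-2.5,0,0,0,0,0,1,-2.5,0,0,0,0,0,1,-2.5,0,0,0,0,0,1,-2,0,0,0,0,0,1,0,0,0,0,0,0,1]'

```text
t: 15.48
ee_pos: [591.2, 22.4, 206.9]
tool_rot: [[0.005, 0.998, -0.06], [0.0, -0.06, -0.998], [-1.0, 0.005, -0.001]]
contact_force: [0.7, 1.0, -0.2]
grip_width: 85.6
```

```bash
python3 - <<'E'
from h import *
s=observe();print(s['t'],s['ee_pos'],s['contact_force'])
c,p,d=wshot('w12')
q,_=read_camera('scene');cv2.imwrite('pics/s12.png',q)
P=wdepth(c,d);r=np.array([np.cos(np.radians(3.3)),np.sin(np.radians(3.3)),0]);k=np.array([-r[1],r[0],0])
z=P[...,2];m=p.astype(int);m=m[...,0]-m[...,2]>45
B=P[m&(abs(z-83)<4)];print(len(B),(B@r).min(),(B@r).max(),(B@k).min(),(B@k).max(),np.median(B[:,2]))
f=P[(abs(z-35)<3)];S=np.c_[f@r,f@k];S=S[(abs(S[:,1]+12)<25)&(S[:,0]>520)&(S[:,0]<660)];print('foot s range',np.percentile(S[:,0],[.5,50,99.5]))
fl=P[(abs(z-41)<2)&~m];S=np.c_[fl@r,fl@k];S=S[(abs(S[:,1]+12)<34)&(abs(S[:,0]-591)<34)].astype(np.float32);print('flange',len(S),cv2.minEnclosingCircle(S))
E
```

```text
15.475 [591.21179323  22.37880584 206.88739076] [ 0.7041084   0.95588432 -0.21717403]
1215 557.3374488716339 627.6422410099683 -21.99208307247733 -1.7636420195717577 82.3542148479328
foot s range [543.8817975  621.07647721 647.54646214]
flange 1411 ((591.7665405273438, -11.738781929016113), 29.951902389526367)
```

View pics/w12.png

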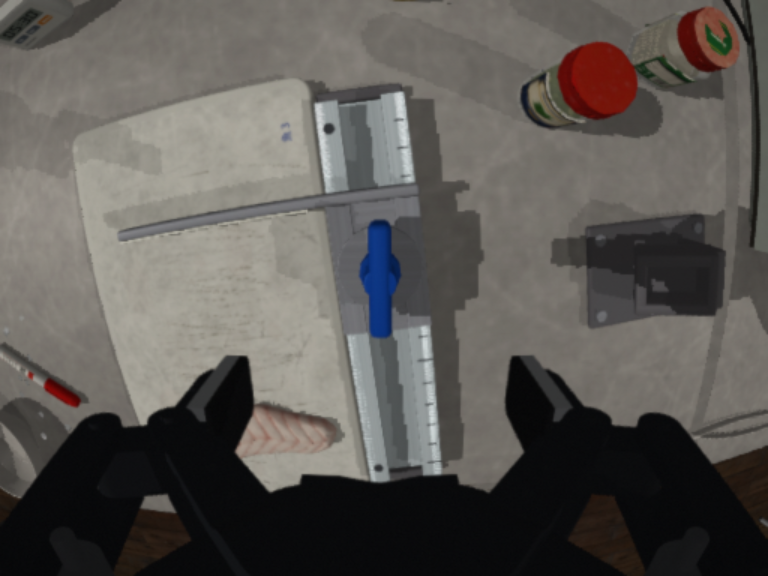

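View pics/s12.png

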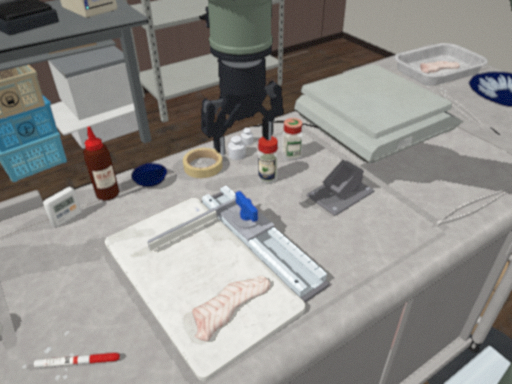

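```bash
python3 -c "
from station import *
print(sign_off())"
```

```text
the job is handed in; nothing more can be done
None
```

I inserted the T-bolt through the stop's window, turned it square and tightened the nut. I then let go, backed the gripper off upwards, and handed the job in at about 15.5 s of the 54 s allowed. No verdict was reported.

**Insertion:** I gripped the wing, pulled the bolt out along its axis and set it upright. I lowered it lengthwise until the flange touched the stop, where the upward force reached about 11 N. I eased off slightly before turning.

**Turning and clamping:** The wing turned about 186° clockwise in all. The wrist torque rose soon after the first quarter turn, which fits the head meeting the slot walls. Taking 94° for the head, the nut stands at about 1.6 rad. I worked that out from the gripper's rotation and did not see the head itself. I had no reading of the clamping force.

**Last checks:**
- **Bolt position:** The flange centre is within about 0.5 mm of the window centre.
- **Stop:** The near edge of its foot measures 543.9 mm along the rail both before and after, so it did not shift.
- **Bystanders:** The fillet and jars look undisturbed in the last pictures.
- **Robot:** It stood clear at the end, touching nothing and with no force on the wrist.

**Measurements that disagreed:**
- **Window position:** The first estimate from the top camera was about 4 mm off sideways from the wrist camera's. I used the wrist value, which also fitted the scene camera better.
- **Wing position:** One early wrist measurement was about 8 mm off because the arm was still settling. I repeated it with the arm still.

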